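# Hook the pressure cover on a vacuum manifold and hold it down

## Robot

A 7-joint arm with a two-finger parallel gripper is mounted at the origin on a cart in front of the work surface, level with it; the furniture and walls round the work are solid. World frame = base frame: x ahead of the robot, y to its left, z up, the work surface at z = 0. Lengths are in m, angles in rad, forces in N, time in s.
With the tool pointing down it reaches from about 0.4 to 0.85 m from the base axis. Payload 6.9 kg.
Tool frame: the origin (TCP) lies midway between the tips of the shut fingers; the grasp point (between the pads) lies ctrl.grip_point_offset behind it (ctrl.grip_point_offset is the distance from the TCP to the grasp point, in m); x points along the fingers, z is the direction in which the jaws open and shut, and the axes are right-handed (so a half turn about x gives the same grasp; the last joint's range is limited). The gripper opens to 85 mm and grips with 20 to 120 N. Pads are 22 mm wide; open, the fingers measure 114 mm over their backs; the gripper's body (76 mm by 85 mm) begins 54 mm behind the grasp point. The pads swing forward as they close: fully open they stand 13 mm farther back than shut.
Start: joints at [-0.997, 0.507, -0.238, 1.5, 0.126, 1.149, -0.155], TCP at [0.282, 0.558, 0.231] pointing down, gripper open.
Joint ranges: [-3.08, 3.08], [-0.24, 2.05], [-1.43, 1.35], [0, 2.5], [-1.52, 4.66], [0.17, 1.96], [-2.89, 2.89]. Speed limits (rad/s): [2.39, 2.39, 3.14, 3.14, 3.14, 3.14, 3.14].

## Interface

Orientations are given as a 3x3 rotation matrix whose columns are the frame's x, y, z axes.
In Python, from rig import ctrl, camera, cut_out, landmark_of gives the robot as it stands.
- The arm moves only by the tool jog_arm, never from a script. Its argument "motion" is a list of rows, each an object with "dp": the shift along the tool's x, y, z in cm, a list of three; "rotation": the turn, a rotation vector about the tool's x, y, z in degrees, a list of three. A call has 1 to 10 rows; each row shifts and turns the pose as measured when the row begins, along the tool's axes as they then stand; what a row does not reach is not made up. A row lasts 1/12 s, in which the tool goes at most 41.7 mm and 7.16 degrees, less where a joint would pass 70% of its speed; a pose out of reach is approached as far as the arm can. A call is refused whole if a number of a shift passes 4.17 or a number of a turn 7.16, either way. A call with a gripper value outside its range is refused whole. "jaw" is the opening in per cent of the stroke, from 0 (shut) to 100 (fully open), set as the call begins (left out, the last holds). The fingers move at their own pace and stop on an object; the grip force is fixed at half the most. Time passes only in rows, so rows that do not move let the fingers close. It gives the time, the measured TCP pose, the force and the opening at its end, in the units of the state.
- ctrl.get_state(): the state, without advancing time (a new reading comes with each control period).
- camera(name): name is "side" or "top"; returns a dict with "frame" (480x640x3 uint8, red, green, blue), "range_z" (480x640 float32, m along the optical axis (not along the pixel's ray), 0 where there is no reading), "fx", "fy", "cx", "cy" (pixels), "R" (3x3) and "t" (3): a world point X has camera coordinates R X + t. Camera axes: x right, y down, z forward; pixel columns grow to the right and rows downward; lengths in m; the calibration is good to about 2 mm. A picture is of the moment at which its call begins.
- ctrl.hand_in(): hands the job in, once; it reports no verdict.
Trained networks look in the newest picture that a camera, given by its name, has taken for a name from the list of things; names that differ only in an ending like _2 or _b are one class to them, and where a whole thing is asked for, a point or a joint stands for the part that bears it (a point fixed in the world has none). Each returns a list of dicts, best first, with "p" (0 to 1); they miss things now and then, are a little off and sometimes report something else, mostly with a low value. They report only what shows in the picture. A call takes as long as a camera call. They do not tell look-alikes from the thing itself.
- cut_out(target, camera): "region" (480x640 bool, what is visible of it).
- landmark_of(target, camera): "xyz" ([x, y, z] in m, in the coordinates of the camera as it stood for that picture, good to about 4 mm: a listed point, or the origin of a listed thing).
The state is a dict: "clock": time; "joint_positions": joint angles; "joint_vel": joint speeds; "joint_efforts": joint torques, N m; "position": TCP position; "ee_rot": TCP orientation; "wrist_force": force on the tool from outside, world axes, zero at the start; "ft_torque": the same for the moment, N m; "width": finger opening in m.
Only numpy, scipy, OpenCV 4.12 (cv2) and the standard library are available. Lean on these libraries where they do the work, as an engineer would, in place of code of your own. Each camera call takes 0.05 s, during which the arm holds its last target.

## Task

Set the white filter plate squarely on the black seal of the vacuum manifold, between its guide fingers, and let go of it. Then take the aluminium pressure cover by its grip, tuck its plain rear edge well under the steel spring leaf at the back of the manifold without prying the leaf up, and lower the cover flat and square on the plate. Finish holding the cover pressed down, so that the seal stays squeezed at least half way while a colleague connects the vacuum line; leave the beaker, the bottle and the tape roll where they stand.

Things in the scene. Friction and masses are not known exactly. Their poses are not given: they have to be found in the camera images.
- manifold: Vacuum manifold fixed on the bench: grey base, white deck 30 mm high, gauge in front, brass nozzle with tap on the -y side. Origin on the bench under the seal's centre; x points to the spring leaf at the back, z up. Base spans x -68..108, y -56..56 mm (nozzle to y = -88, below 31 mm). Beside the plate's long sides, between the guide fingers, gripper fingers can go down to the deck.
- seat (a point): Centre of the seal's top, 36 mm above the bench at rest; axes as the manifold's. The plate's underside centre belongs here. Guide fingers round it (at y = -18, +18 mm on the x ends; x = -34, +34 mm on the y sides; 10 mm wide, 46 mm high above the bench) leave the plate 1.5 mm play all round; their flared tops open outward 4 mm more.
- seal (a joint): How far the seal, a black rubber-faced sprung frame (84 x 56 mm outside, 68 x 40 inside), is pressed down, in m: 0 at rest, 0.004 fully down. It begins to give at 1.5 N and takes 3 N more per mm (7.5 N half way, 13.5 N fully down); it rises again when not pressed.
- leaf (a joint): Angle of the spring-steel leaf (50 mm wide, 2 mm thick, 30 mm long), rad: 0 at rest, level; grows as its lip is lifted (0.033 = 1 mm at the lip). It starts to give at 1.3 N at the lip, then 2.2 N per mm. It may give a mm or two as the cover goes in and is levered down under it; 0.10 (3 mm) is prying it up and fails.
- leaf_lip (a point): Middle of the leaf's lip, underside: at rest x = 62, y = 0, z = 57.5 mm in the manifold's frame; a lead-in flare rises from it by 4.5 mm over 7.5 mm toward the seal. With the plate on the resting seal, plate top is at 56 mm and a flat cover's top at 60 mm: so the cover's rear edge goes in dipped, front raised by some 14 degrees, or it lifts the leaf a little.
- keeper_stop (a point): Front face of the keeper block that carries the leaf, x = 84, z = 52 mm in the manifold's frame; it stops the cover's rear edge. The block is 64 mm wide, 66 mm high with its screws.
- filter_plate: White 24-well filter plate, 84 x 56 x 20 mm, about 0.06 kg, loose on the bench, wells up, left or right of the manifold. Origin at the centre of its underside; x along the 84 mm side, z up. Either way round will do. Grasp it across the 56 mm sides.
- cover: Loose pressure cover: aluminium plate 132 x 66 x 4 mm, about 0.12 kg, black grip nearer its front, two ribs 2.5 mm high (y = -29.5, +29.5; x -60..28 mm). Origin: centre of its underside; x points to the plain rear edge (x = 66 mm), z up. Mounted: x along the manifold's x, centred in y, rear edge at 68..84 (best 77) mm in the manifold's frame.
- cover_grip (a point): Centre of the cover's black grip, at x = -35, z = 16 mm on the cover: a solid bar 44 mm long (x), 18 mm wide (y), from 4 to 28 mm above the cover's underside. Axes as the cover's.
- cover_rear (a point): Middle of the cover's rear edge, at half its 4 mm thickness.
- beaker: Bystander: small clear beaker, 74 mm across, 90 mm high, origin at its underside.
- blue_cap_bottle: Bystander: small glass bottle with a blue cap, 56 mm across, 102 mm high, origin at its underside.
- tape: Bystander: roll of masking tape lying flat, 105 mm across, 24 mm high, origin at its underside.
Not all that is in view belongs to the job. Several things have the shape of the filter_plate; the one meant has the colours described above.

How it is judged:
By the outcome, as a careful person would: the job done as asked, in the order asked, and still so for the second after the job is handed in, while the arm keeps its last pose, push and grip.
It also fails if it takes over 70 s, if anything falls off the work surface, if the arm or the gripper's body presses on something with over 40 N, if the wrist force passes 120 N, or if a joint passes its speed limit or range.

## Working session

There is one attempt and no reset: what is moved stays moved. The work goes in short steps, Python scripts to look and compute and a tool call to move; the robot and the scene stay as the last step left them, time stands still between calls to the robot, and variables do not carry over. Pictures are saved under pics/ and viewed, and the job is handed in when it is done.

Besides the shell and the picture viewer there is one more tool, called after "Request:" as name([rows], argument=value, ...), one row to a line, values as JSON. jog_arm: Moves the arm, as the interface text tells. Its arguments: {"type":"object","properties":{"motion":{"type":"array","items":{"type":"object","properties":{"dp":{"type":"array","items":{"type":"number"}},"rotation":{"type":"array","items":{"type":"number"}}}}},"jaw":{"type":"number"}},"required":["motion"]}

```bash
ls; mkdir -p pics; cat > h.py <<'E'
import numpy as np, cv2
from rig import ctrl, camera, cut_out, landmark_of
def snap(n,fn):
    c=camera(n); cv2.imwrite('pics/'+fn,cv2.cvtColor(c['frame'],cv2.COLOR_RGB2BGR)); return c
def w(c,p): return np.array(c['R']).T@(np.array(p)-np.array(c['t']))
def proj(c,X):
    q=np.array(c['R'])@np.array(X)+np.array(c['t']); return [c['fx']*q[0]/q[2]+c['cx'],c['fy']*q[1]/q[2]+c['cy']]
def cloud(c):
    z=c['range_z'].astype(float); v,u=np.mgrid[0:480,0:640]
    P=np.stack([(u-c['cx'])/c['fx']*z,(v-c['cy'])/c['fy']*z,z],-1)
    W=(P-np.array(c['t']))@np.array(c['R']); W[z==0]=np.nan; return W
E
python3 - <<'E'
from h import *
np.set_printoptions(precision=4,suppress=True)
for n in ['top','side']:
    c=snap(n,n+'0.png')
    print(n,-np.array(c['R']).T@c['t'],np.array(c['R']).tolist(),c['fx'])
    for t in ['manifold','seat','leaf_lip','keeper_stop','filter_plate','cover','cover_grip','cover_rear','beaker','blue_cap_bottle','tape']:
        for d in landmark_of(t,n)[:4]:
            X=w(c,d['xyz']); print(t,round(d['p'],2),X,np.round(proj(c,X)))
s=ctrl.get_state();print(s,ctrl.grip_point_offset)
E
```

```text
pics
top [0.3593 0.0222 1.5066] [[-0.005122195376648235, -0.9999864338870899, 0.00094612700220032], [-0.9935472501947437, 0.0049820055467485426, -0.11330949320862602], [0.11330324242927446, -0.0015204152436147193, -0.9935592904263438]] 582.2786760540598
manifold 0.8 [ 0.5091 -0.0264 -0.0002] [336. 244.]
seat 0.64 [ 0.513  -0.022   0.0393] [335. 241.]
seat 0.55 [0.6739 0.2632 0.0026] [225. 182.]
seat 0.23 [0.5919 0.4366 0.0011] [159. 213.]
leaf_lip 0.57 [ 0.5697 -0.0145  0.0613] [332. 217.]
keeper_stop 0.61 [ 0.5932 -0.0092  0.0536] [330. 209.]
filter_plate 0.85 [ 0.4706  0.3028 -0.001 ] [209. 259.]
filter_plate 0.84 [ 0.3979  0.1782 -0.0005] [257. 287.]
filter_plate 0.58 [0.529  0.1702 0.0011] [260. 237.]
filter_plate 0.39 [ 0.5916  0.4343 -0.0005] [160. 213.]
cover 0.65 [ 0.472  -0.2806 -0.0008] [434. 258.]
cover_grip 0.66 [ 0.4384 -0.2574  0.0159] [427. 270.]
cover_grip 0.29 [ 0.5655 -0.0127  0.0586] [331. 219.]
cover_rear 0.74 [ 0.5221 -0.3153  0.0018] [447. 238.]
beaker 0.58 [0.6735 0.2622 0.001 ] [226. 182.]
beaker 0.52 [ 0.4723 -0.2794 -0.0037] [433. 258.]
blue_cap_bottle 0.58 
[... 1171 characters left out ...]
lue_cap_bottle 0.5 [ 0.5211 -0.3096  0.0038] [355. 390.]
tape 0.67 [ 0.5097 -0.021   0.0395] [320. 276.]
{'clock': 1.2, 'joint_positions': array([-0.9965,  0.5075, -0.2376,  1.5002,  0.1257,  1.1489, -0.1548]), 'joint_vel': array([-0.0003, -0.0013,  0.0018,  0.0004, -0.0023,  0.0015, -0.0002]), 'joint_efforts': array([ -0.0001, -62.0383,  -2.1854, -24.9977,   0.0138,   0.0022,
         0.    ]), 'position': array([0.2824, 0.5576, 0.2313]), 'ee_rot': array([[-0.    , -0.8921,  0.4518],
       [ 0.    ,  0.4518,  0.8921],
       [-1.    ,  0.    ,  0.    ]]), 'wrist_force': array([ 0.5615, -0.0404,  0.7642]), 'ft_torque': array([-0.0109,  0.0396, -0.0065]), 'width': 0.08587977374979426} 0.0187
```

```bash
python3 - <<'E'
import cv2,numpy as np
a=cv2.imread('pics/top0.png'); 
cv2.imwrite('pics/top0c.png',cv2.resize(a[160:320,140:500],None,fx=2.2,fy=2.2,interpolation=cv2.INTER_CUBIC))
b=cv2.imread('pics/top0.png')[220:310,190:280]
cv2.imwrite('pics/plates.png',cv2.resize(b,None,fx=6,fy=6,interpolation=cv2.INTER_CUBIC))
E
```

```text
(no output)
```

View pics/top0c.png

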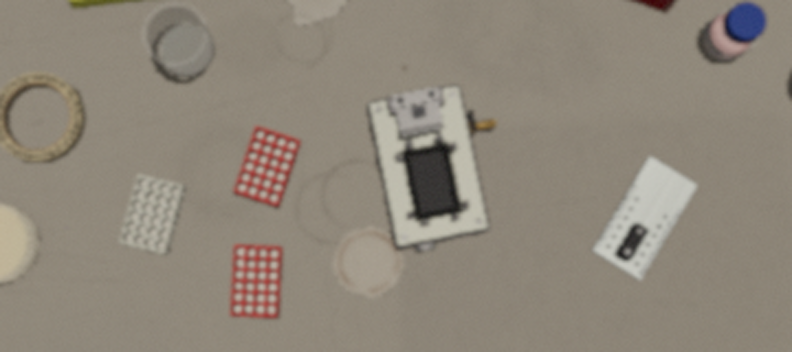

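View pics/side0.png

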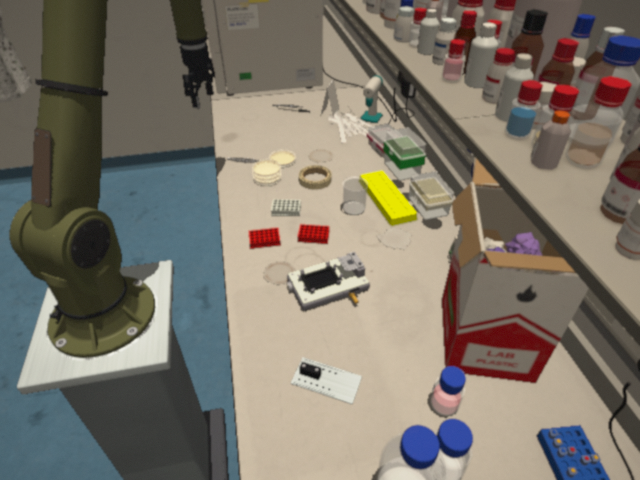

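View pics/plates.png

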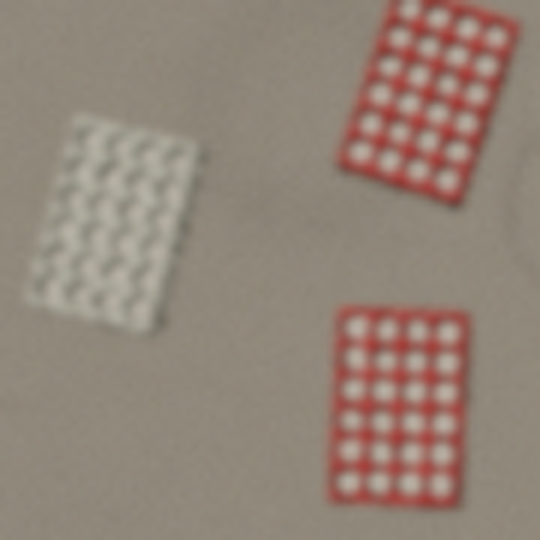

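The three candidates in the top view are white (209,257), red (260,237) and red (257,287). The crop confirms that only (209,257) has a white body, so that is the plate meant. Next I'll measure positions and yaws.

```bash
cat >> h.py <<'E'
def rect(W,m,zlo,zhi):
    P=W[m]; P=P[(P[:,2]>zlo)&(P[:,2]<zhi)]
    if len(P)<10: return None
    r=cv2.minAreaRect((P[:,:2]*1000).astype(np.float32)); (cx,cy),(a,b),t=r
    if a<b: a,b,t=b,a,t+90
    t=(t+90)%180-90
    return np.round([cx,cy,a,b,t],1),len(P),round(np.median(P[:,2])*1000,1),np.round(P[:,:2].mean(0)*1000,1)
E
python3 - <<'E'
from h import *
np.set_printoptions(precision=2,suppress=True)
for n in ['top','side']:
    c=camera(n); W=cloud(c)
    cp=proj(c,[.4706,.3028,.01])
    for t in ['filter_plate','cover','manifold','cover_grip']:
        for d in cut_out(t,n)[:4]:
            m=d['region']; v,u=np.nonzero(m)
            print(n,t,round(d['p'],2),m.sum(),u.mean().round(),v.mean().round(),'all',rect(W,m,-.01,.2),)
            if t=='filter_plate': print('   top',rect(W,m,.014,.03))
            if t=='manifold':
                for a,b in [(.02,.033),(.033,.04),(.04,.05),(.052,.062),(.062,.08)]: print('  ',a,rect(W,m,a,b))
            if t=='cover': print('  top',rect(W,m,.002,.012), rect(W,m,.02,.035))
E
```

```text
top filter_plate 0.98 689 261.0 235.0 all (array([531.7, 166.5,  83.2,  55.5, -19.7]), 688, np.float64(16.8), array([532.1, 166. ]))
   top (array([531.9, 166.5,  82.3,  54.2, -18.4]), 397, np.float64(20.7), array([531.8, 165.8]))
top filter_plate 0.94 751 209.0 257.0 all (array([476.1, 302.4,  85. ,  62. , -13.3]), 751, np.float64(16.1), array([475. , 299.9]))
   top (array([475.6, 300.2,  81.9,  55.7, -14.3]), 426, np.float64(20.4), array([474.8, 300. ]))
top filter_plate 0.84 715 256.0 287.0 all (array([397.5, 178.2,  81.9,  55.7,  -2.5]), 713, np.float64(15.8), array([397.3, 178.2]))
   top (array([397.7, 178.6,  81.7,  54.8,  -2.5]), 392, np.float64(20.3), array([396.6, 178.7]))
top filter_plate 0.59 273 330.0 213.0 all (array([580.9, -13.1,  53. ,  33.9, -78.9]), 273, np.float64(61.5), array([580.8, -11.2]))
   top None
top cover 0.69 1335 433.0 259.0 all (array([ 469.8, -278.1,  136.1,   68.8,  -32.4]), 1332, np.float64(5.4), array([ 469.2, -276.5]))
  top (array([ 469.7, -276.8,  134.5,   66.7,  -32.4]), 908, np.float64(5.8), array([ 472.1, -277.8])) (array([ 440.2, -257.9,  
[... 2681 characters left out ...]
ray([519. , -34.3]))
   0.033 (array([531. , -26.9, 170.6,  82.4,   7.2]), 371, np.float64(35.4), array([515.4, -23.6]))
   0.04 (array([535.3, -17.4, 153.3,  73.6,  12.1]), 106, np.float64(43.9), array([540. , -22.8]))
   0.052 (array([586.7,  -8.1,  64.7,  47.4, -74.8]), 242, np.float64(59.3), array([587.3, -11.3]))
   0.062 (array([586.2,  -7.9,  52.5,  49.2, -80. ]), 81, np.float64(63.1), array([593.9,  -7. ]))
side manifold 0.2 501 286.0 207.0 all (array([477.4, 318.1,  93.2,  83.3,  75.7]), 501, np.float64(16.1), array([473.8, 298.9]))
   0.02 (array([473.1, 301.1,  78.7,  54.8, -13.4]), 68, np.float64(20.8), array([476.6, 300.8]))
   0.033 None
   0.04 None
   0.052 None
   0.062 None
```

```bash
cat > mf.py <<'E'
from h import *
def plane(c,u,v,z):
    R=np.array(c['R']);C=-R.T@c['t']
    d=np.stack([(u-c['cx'])/c['fx'],(v-c['cy'])/c['fy'],np.ones_like(u)],-1)@R
    return C+d*((z-C[2])/d[:,2])[:,None]
if __name__=='__main__':
  for n in ['top','side']:
    c=camera(n); g=cv2.cvtColor(c['frame'],cv2.COLOR_RGB2GRAY)
    mk=(g<75).astype(np.uint8)
    k,l,st,ce=cv2.connectedComponentsWithStats(mk)
    p=proj(c,[.512,-.024,.036]); i=l[int(p[1]),int(p[0])]
    m=(l==i).astype(np.uint8); m=cv2.morphologyEx(m,cv2.MORPH_OPEN,np.ones((5,5),np.uint8))
    v,u=np.nonzero(m); P=plane(c,u.astype(float),v.astype(float),.036)
    (cx,cy),(a,b),t=cv2.minAreaRect((P[:,:2]*1000).astype(np.float32)); print(n,i,len(u),cx,cy,a,b,t,P.mean(0)*1000)
    e=np.linalg.eigh(np.cov(P[:,:2].T)); ax=e[1][:,1]; print('pca',np.degrees(np.arctan2(ax[1],ax[0])),np.sqrt(e[0]*12)*1000)
    # deck white: 
    W=cloud(c); hsv=c['frame'].astype(int)
    D=np.hypot(W[...,0]-.53,W[...,1]+.02)<.13
    m=D&(g>150)&(W[...,2]>.022)&(W[...,2]<.038)
    mm=cv2.morphologyEx(m.astype(np.uint8),cv2.MORPH_CLOSE,np.ones((3,3),np.uint8))
    v,u=np.nonzero(m); P=plane(c,u.astype(float),v.astype(float),.030)
    (cx,cy),(a,b),t=cv2.minAreaRect((P[:,:2]*1000).astype(np.float32)); print('deck',cx,cy,a,b,t)
    im=c['frame'][...,::-1].copy(); q=[int(x) for x in p]
    im=im[q[1]-60:q[1]+50,q[0]-70:q[0]+70]; cv2.imwrite(f'pics/mf_{n}.png',cv2.resize(im,None,fx=5,fy=5,interpolation=cv2.INTER_CUBIC))
E
python3 mf.py
```

```text
top 136 614 510.5967102050781 -24.462806701660156 80.08442687988281 50.71367645263672 9.222844123840332 [510.60068747 -24.59938591  36.        ]
pca -169.02590501213209 [50.05845392 79.75250561]
deck 529.892578125 -21.354782104492188 167.86058044433594 105.3875732421875 11.198598861694336
side 158 529 509.24212646484375 -25.498619079589844 86.41197967529297 54.202476501464844 9.484064102172852 [508.07308236 -25.35280422  36.        ]
pca -168.59077499431137 [51.74628535 81.03516221]
deck 526.2123413085938 -38.41423034667969 180.90570068359375 142.58544921875 11.408757209777832
```

View pics/mf_top.png

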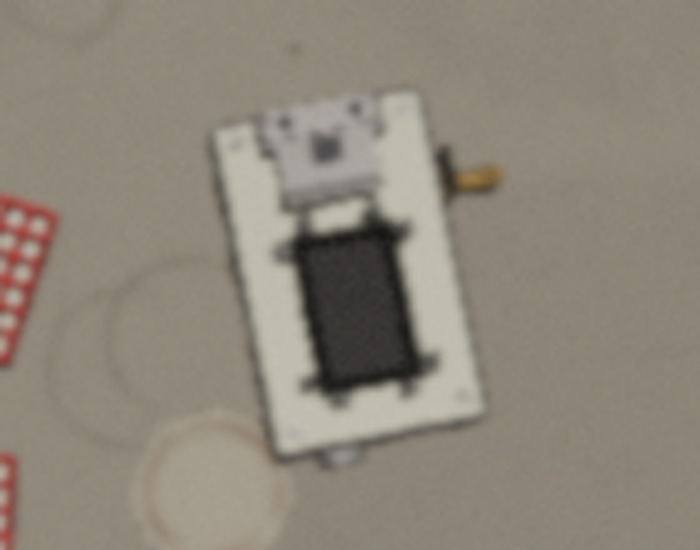

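View pics/mf_side.png

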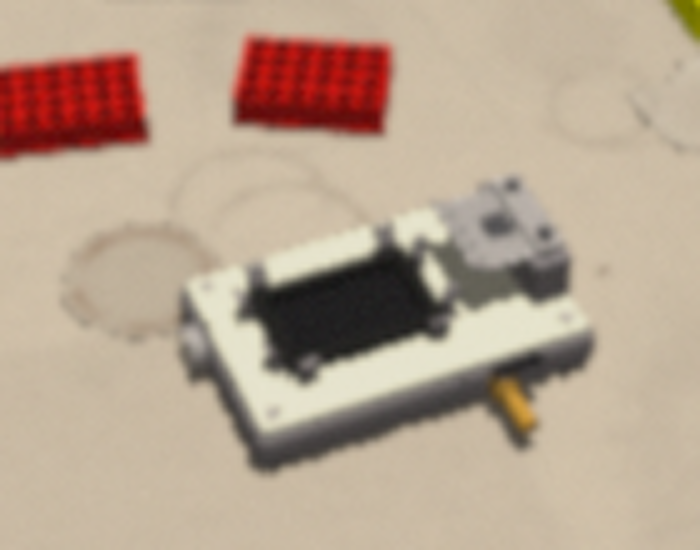

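```bash
cat >> h.py <<'E'
from scipy.spatial.transform import Rotation as Ro
import json
def Rt(zang,tilt=0):
    # tool pointing down, jaw axis z at zang deg in world; tilt: + rotates about the jaw axis z
    a=np.radians(zang); z=np.array([np.cos(a),np.sin(a),0]); x=np.array([0,0,-1.]); y=np.cross(z,x)
    return np.stack([x,y,z],1)@Ro.from_rotvec([0,0,np.radians(tilt)]).as_matrix()
def plan(pos,R,n,dec=2):
    s=ctrl.get_state(); p=s['position'].copy(); Rc=s['ee_rot'].copy(); rows=[]
    for k in range(n):
        rem=n-k; rv=Ro.from_matrix(Rc.T@R).as_rotvec(); r=np.round(np.degrees(rv/rem),1); d=np.round(Rc.T@(np.array(pos)-p)/rem*100,dec)
        rows.append({"dp":d.tolist(),"rotation":r.tolist()}); p=p+Rc@d/100; Rc=Rc@Ro.from_rotvec(np.radians(r)).as_matrix()
    print(json.dumps(rows)); print('max',max(np.abs(x['dp']).max() for x in rows),max(np.abs(x['rotation']).max() for x in rows))
def st():
    np.set_printoptions(precision=4,suppress=True)
    s=ctrl.get_state(); z=s['ee_rot'][:,2]; print('t',s['clock'],'p',s['position'],'zang',np.degrees(np.arctan2(z[1],z[0])),'xax',s['ee_rot'][:,0],'F',s['wrist_force'],'w',s['width'],'q',s['joint_positions'])
E
python3 -c "
from h import *
plan([.475,.301,.10],Rt(76),10)"
```

```text
[{"dp": [1.31, -2.88, -1.42], "rotation": [-1.3, -0.0, 0.0]}, {"dp": [1.31, -2.84, -1.48], "rotation": [-1.3, -0.0, 0.0]}, {"dp": [1.31, -2.81, -1.55], "rotation": [-1.3, -0.0, 0.0]}, {"dp": [1.31, -2.77, -1.61], "rotation": [-1.3, -0.0, -0.0]}, {"dp": [1.31, -2.74, -1.67], "rotation": [-1.3, -0.0, -0.0]}, {"dp": [1.32, -2.7, -1.74], "rotation": [-1.3, -0.0, -0.0]}, {"dp": [1.31, -2.66, -1.8], "rotation": [-1.3, -0.0, -0.0]}, {"dp": [1.32, -2.62, -1.85], "rotation": [-1.3, -0.0, -0.0]}, {"dp": [1.31, -2.57, -1.91], "rotation": [-1.2, -0.0, -0.0]}, {"dp": [1.32, -2.53, -1.97], "rotation": [-1.3, -0.0, -0.0]}]
max 2.88 1.3
```

Request:
jog_arm([
  {"dp": [1.3,-2.9,-1.4],"rotation": [-1.3,0,0]},
  {"dp": [1.3,-2.85,-1.5],"rotation": [-1.3,0,0]},
  {"dp": [1.3,-2.8,-1.55],"rotation": [-1.3,0,0]},
  {"dp": [1.3,-2.8,-1.6],"rotation": [-1.3,0,0]},
  {"dp": [1.3,-2.75,-1.65],"rotation": [-1.3,0,0]},
  {"dp": [1.3,-2.7,-1.75],"rotation": [-1.3,0,0]},
  {"dp": [1.3,-2.65,-1.8],"rotation": [-1.3,0,0]},
  {"dp": [1.3,-2.6,-1.85],"rotation": [-1.3,0,0]},
  {"dp": [1.3,-2.55,-1.9],"rotation": [-1.2,0,0]},
  {"dp": [1.3,-2.5,-2.0],"rotation": [-1.3,0,0]},
], jaw=100)

```text
clock: 2.63
position: [0.4782, 0.3053, 0.0979]
ee_rot: [[0.002, -0.977, 0.214], [0.015, 0.214, 0.977], [-1.0, 0.001, 0.015]]
wrist_force: [0.7, 0.5, -0.3]
width: 0.0852
```

```bash
python3 -c "
from h import *
st()
plan([.475,.301,.03],Rt(76),4)
plan([.475,.301,.0],Rt(76),5)
snap('top','t1.png')
snap('side','s1.png')"
```

```text
t 2.6333 p [0.4782 0.3053 0.0979] zang 77.64750368695314 xax [ 0.0018  0.0148 -0.9999] F [ 0.7136  0.4722 -0.2917] w 0.08524083070946747 q [-0.4258  0.5607 -0.2739  1.8365  0.1948  0.7603  0.5553]
[{"dp": [1.7, 0.05, -0.15], "rotation": [0.4, 0.2, -0.0]}, {"dp": [1.69, 0.05, -0.14], "rotation": [0.4, 0.2, -0.0]}, {"dp": [1.7, 0.05, -0.14], "rotation": [0.4, 0.2, -0.0]}, {"dp": [1.7, 0.06, -0.13], "rotation": [0.4, 0.2, -0.1]}]
max 1.7 0.4
[{"dp": [1.96, 0.04, -0.13], "rotation": [0.3, 0.2, -0.0]}, {"dp": [1.96, 0.04, -0.12], "rotation": [0.3, 0.2, -0.0]}, {"dp": [1.96, 0.04, -0.11], "rotation": [0.3, 0.1, -0.0]}, {"dp": [1.95, 0.04, -0.11], "rotation": [0.4, 0.2, -0.0]}, {"dp": [1.96, 0.04, -0.11], "rotation": [0.3, 0.1, -0.1]}]
max 1.96 0.4
```

Request:
jog_arm([
  {"dp": [1.5,0.05,-0.15],"rotation": [0.4,0.2,0]},
  {"dp": [1.5,0.05,-0.15],"rotation": [0.4,0.2,0]},
  {"dp": [1.5,0.05,-0.1],"rotation": [0.4,0.2,0]},
  {"dp": [1,0.05,-0.1],"rotation": [0.4,0.2,0]},
  {"dp": [0,0,0],"rotation": [0,0,0]},
])

```text
clock: 3.15
position: [0.4801, 0.2935, 0.0397]
ee_rot: [[-0.001, -0.966, 0.259], [-0.004, 0.259, 0.966], [-1.0, -0.0, -0.004]]
wrist_force: [-1.0, -0.4, -0.0]
width: 0.0854
```

```bash
python3 -c "
from h import *
st()
plan([.475,.301,.0],Rt(76),4)
snap('top','t2.png')
snap('side','s2.png')
import cv2
a=cv2.imread('pics/t2.png')[200:310,150:270];b=cv2.imread('pics/s2.png')[130:260,220:360]
cv2.imwrite('pics/ts2.png',np.hstack([cv2.resize(a,(400,400)),cv2.resize(b,(400,400))]))"
```

```text
t 3.15 p [0.4801 0.2935 0.0397] zang 74.9988467900259 xax [-0.0008 -0.004  -1.    ] F [-1.037  -0.3986 -0.05  ] w 0.08539371630229185 q [-0.4501  0.6386 -0.2237  1.8883  0.2272  0.6423  0.4947]
[{"dp": [0.99, 0.17, 0.15], "rotation": [-0.3, -0.1, 0.0]}, {"dp": [0.99, 0.17, 0.15], "rotation": [-0.2, -0.0, 0.0]}, {"dp": [0.99, 0.17, 0.15], "rotation": [-0.3, -0.1, 0.0]}, {"dp": [0.99, 0.18, 0.15], "rotation": [-0.2, -0.0, 0.0]}]
max 0.99 0.3
```

View pics/ts2.png

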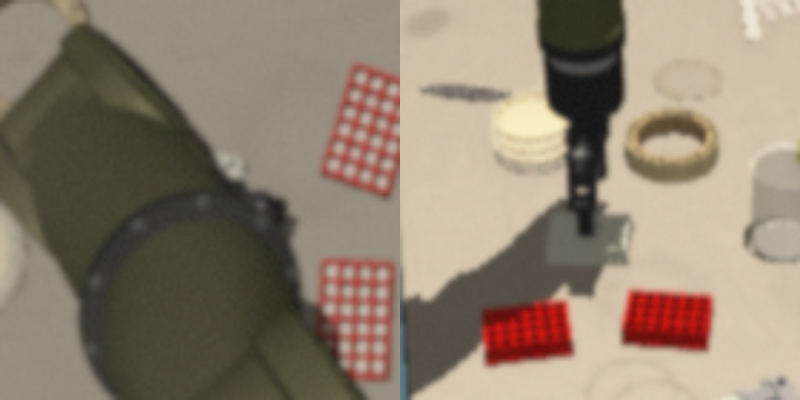

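Request:
jog_arm([
  {"dp": [1.0,-0.2,0.2],"rotation": [-0.3,0,0]},
  {"dp": [1.0,0.2,0.2],"rotation": [-0.3,0,0]},
  {"dp": [0.8,0.2,0.2],"rotation": [-0.3,0,0]},
  {"dp": [0.5,0.1,0.1],"rotation": [-0.2,0,0]},
  {"dp": [0.2,0,0],"rotation": [0,0,0]},
  {"dp": [0,0,0],"rotation": [0,0,0]},
])

```text
clock: 3.75
position: [0.4808, 0.305, 0.0052]
ee_rot: [[0.005, -0.972, 0.235], [0.001, 0.235, 0.972], [-1.0, -0.004, 0.002]]
wrist_force: [-0.2, 0.9, 0.6]
width: 0.0852
```

```bash
python3 -c "
from h import *
st()
plan([.475,.301,.0],Rt(76),2)"
```

```text
t 3.75 p [0.4808 0.305  0.0052] zang 76.39426036038314 xax [ 0.0048  0.0009 -1.    ] F [-0.1671  0.9212  0.5786] w 0.08515570637956972 q [-0.4767  0.6942 -0.2087  1.9004  0.2531  0.5679  0.4811]
[{"dp": [0.26, 0.23, -0.26], "rotation": [0.2, 0.1, 0.1]}, {"dp": [0.26, 0.24, -0.26], "rotation": [0.2, 0.0, 0.2]}]
max 0.26 0.2
```

Request:
jog_arm([
  {"dp": [0.2,0.3,-0.2],"rotation": [0.1,0,0.1]},
  {"dp": [0.2,0.2,-0.1],"rotation": [0,0,0.1]},
  {"dp": [0.1,0,0],"rotation": [0,0,0]},
  {"dp": [0,0,0],"rotation": [0,0,0]},
])

```text
clock: 4.08
position: [0.4745, 0.303, -0.0001]
ee_rot: [[0.001, -0.971, 0.237], [0.002, 0.237, 0.971], [-1.0, -0.001, 0.002]]
wrist_force: [-0.2, 0.2, -0.3]
width: 0.0856
```

```bash
python3 -c "
from h import *
st()
plan([.475,.301,.0],Rt(76),1)"
```

```text
t 4.0833 p [ 0.4745  0.303  -0.0001] zang 76.28327865545657 xax [ 0.001   0.0016 -1.    ] F [-0.2002  0.2004 -0.3034] w 0.08556550484147538 q [-0.4792  0.6974 -0.2067  1.9179  0.2538  0.5494  0.4754]
[{"dp": [-0.01, -0.09, -0.18], "rotation": [0.3, 0.1, 0.0]}]
max 0.18 0.3
```

Request:
jog_arm([
  {"dp": [0,0,0]},
  {"dp": [0,0,0]},
  {"dp": [0,0,0]},
  {"dp": [0,0,0]},
  {"dp": [0,0,0]},
  {"dp": [0,0,0]},
], jaw=0)

```text
schema error: expected keys dp, rotation
```

```bash
python3 -c "
from h import *
st()"
```

```text
t 4.0833 p [ 0.4745  0.303  -0.0001] zang 76.28327865545657 xax [ 0.001   0.0016 -1.    ] F [-0.2002  0.2004 -0.3034] w 0.08556550484147538 q [-0.4792  0.6974 -0.2067  1.9179  0.2538  0.5494  0.4754]
```

Request:
jog_arm([
  {"dp": [0,0,0],"rotation": [0,0,0]},
  {"dp": [0,0,0],"rotation": [0,0,0]},
  {"dp": [0,0,0],"rotation": [0,0,0]},
  {"dp": [0,0,0],"rotation": [0,0,0]},
  {"dp": [0,0,0],"rotation": [0,0,0]},
  {"dp": [0,0,0],"rotation": [0,0,0]},
], jaw=0)

```text
clock: 4.58
position: [0.4753, 0.303, 0.0012]
ee_rot: [[0.003, -0.971, 0.238], [0.002, 0.238, 0.971], [-1.0, -0.002, 0.003]]
wrist_force: [0.3, 0.3, -1.2]
width: 0.055
```

```bash
python3 -c "
from h import *
st()"
```

```text
t 4.5833 p [0.4753 0.303  0.0012] zang 76.2364041709173 xax [ 0.0028  0.0025 -1.    ] F [ 0.2976  0.3476 -1.2016] w 0.05495251473078905 q [-0.4786  0.6954 -0.2067  1.9172  0.2535  0.5502  0.4754]
```

Request:
jog_arm([
  {"dp": [-1.5,0,0],"rotation": [0,0,0]},
  {"dp": [-2.5,0,0],"rotation": [0,0,0]},
  {"dp": [-2.5,0,0],"rotation": [0,0,0]},
  {"dp": [-2.5,0,0],"rotation": [0,0,0]},
  {"dp": [-1,0,0],"rotation": [0,0,0]},
])

```text
clock: 5.0
position: [0.4727, 0.3012, 0.1008]
ee_rot: [[-0.005, -0.971, 0.237], [-0.002, 0.237, 0.971], [-1.0, 0.004, -0.004]]
wrist_force: [-0.2, 0.6, -0.8]
width: 0.0544
```

```bash
python3 -c "
from h import *
st()
plan([.510,.0,.10],Rt(100),12)"
```

```text
t 5.0 p [0.4727 0.3012 0.1008] zang 76.2680739097334 xax [-0.0052 -0.0025 -1.    ] F [-0.2003  0.6336 -0.8366] w 0.05440189475814188 q [-0.4383  0.5541 -0.2632  1.8375  0.194   0.7807  0.5281]
[{"dp": [0.01, -0.9, -2.36], "rotation": [-2.0, -0.0, -0.0]}, {"dp": [0.01, -0.81, -2.39], "rotation": [-2.0, -0.0, -0.0]}, {"dp": [0.01, -0.73, -2.42], "rotation": [-2.0, -0.0, -0.0]}, {"dp": [0.01, -0.65, -2.45], "rotation": [-2.0, -0.0, -0.0]}, {"dp": [0.01, -0.56, -2.47], "rotation": [-2.0, -0.0, -0.0]}, {"dp": [0.01, -0.47, -2.48], "rotation": [-2.0, -0.0, -0.0]}, {"dp": [0.01, -0.39, -2.5], "rotation": [-2.0, -0.0, -0.1]}, {"dp": [0.01, -0.3, -2.51], "rotation": [-1.9, -0.0, -0.0]}, {"dp": [0.02, -0.22, -2.52], "rotation": [-2.0, -0.0, -0.1]}, {"dp": [0.01, -0.13, -2.53], "rotation": [-1.9, -0.0, -0.0]}, {"dp": [0.02, -0.04, -2.53], "rotation": [-2.0, -0.1, -0.1]}, {"dp": [0.01, 0.05, -2.53], "rotation": [-1.9, -0.0, -0.0]}]
max 2.53 2.0
```

Request:
jog_arm([
  {"dp": [0,-0.9,-2.4],"rotation": [-2,0,0]},
  {"dp": [0,-0.8,-2.4],"rotation": [-2,0,0]},
  {"dp": [0,-0.7,-2.4],"rotation": [-2,0,0]},
  {"dp": [0,-0.6,-2.5],"rotation": [-2,0,0]},
  {"dp": [0,-0.55,-2.5],"rotation": [-2,0,0]},
  {"dp": [0,-0.45,-2.5],"rotation": [-2,0,0]},
  {"dp": [0,-0.4,-2.5],"rotation": [-2,0,0]},
  {"dp": [0,-0.3,-2.5],"rotation": [-2,0,0]},
  {"dp": [0,-0.2,-2.0],"rotation": [-2,0,0]},
  {"dp": [0,-0.1,-1.5],"rotation": [-2,0,0]},
])

```text
clock: 5.83
position: [0.5047, 0.062, 0.1041]
ee_rot: [[0.002, -0.991, -0.134], [0.005, -0.134, 0.991], [-1.0, -0.003, 0.005]]
wrist_force: [0.2, 0.2, -0.8]
width: 0.0544
```

Request:
jog_arm([
  {"dp": [0,0,0],"rotation": [0,0,0]},
  {"dp": [0,0,0],"rotation": [0,0,0]},
])

```text
clock: 6.0
position: [0.5049, 0.0571, 0.1037]
ee_rot: [[0.001, -0.992, -0.128], [0.003, -0.128, 0.992], [-1.0, -0.002, 0.003]]
wrist_force: [0.7, 1.0, -1.0]
width: 0.0542
```

```bash
python3 -c "
from h import *
st()
plan([.510,-.025,.075],Rt(101.1),6)"
```

```text
t 6.0 p [0.5049 0.0571 0.1037] zang 97.37838160576369 xax [ 0.0012  0.003  -1.    ] F [ 0.6805  1.0237 -0.9783] w 0.05418108634582077 q [ 0.1087  0.4945 -0.3898  1.9747  0.2727  0.7209  1.2547]
[{"dp": [0.47, 0.09, -1.37], "rotation": [-0.6, 0.0, 0.0]}, {"dp": [0.48, 0.11, -1.37], "rotation": [-0.6, 0.0, 0.0]}, {"dp": [0.47, 0.12, -1.37], "rotation": [-0.6, 0.0, 0.0]}, {"dp": [0.48, 0.14, -1.37], "rotation": [-0.6, 0.1, 0.0]}, {"dp": [0.48, 0.15, -1.36], "rotation": [-0.7, 0.0, 0.0]}, {"dp": [0.47, 0.16, -1.36], "rotation": [-0.6, 0.1, 0.1]}]
max 1.37 0.7
```

Request:
jog_arm([
  {"dp": [0.3,0.1,-1.5],"rotation": [-0.6,0,0]},
  {"dp": [0.5,0.1,-1.5],"rotation": [-0.6,0,0]},
  {"dp": [0.5,0.1,-1.5],"rotation": [-0.6,0,0]},
  {"dp": [0.5,0.15,-1.4],"rotation": [-0.6,0,0]},
  {"dp": [0.5,0.15,-1.2],"rotation": [-0.6,0,0]},
  {"dp": [0.4,0.15,-0.8],"rotation": [-0.6,0,0]},
  {"dp": [0,0,0],"rotation": [0,0,0]},
  {"dp": [0,0,0],"rotation": [0,0,0]},
])

```text
clock: 6.67
position: [0.5103, -0.0139, 0.0758]
ee_rot: [[0.003, -0.98, -0.198], [0.009, -0.198, 0.98], [-1.0, -0.005, 0.008]]
wrist_force: [0.2, -0.1, -1.0]
width: 0.0545
```

```bash
python3 -c "
from h import *
st()
plan([.510,-.025,.060],Rt(101.1),3)
a=snap('top','t3.png')['frame'];b=snap('side','s3.png')['frame']
import cv2
a=cv2.imread('pics/t3.png')[190:290,290:390];b=cv2.imread('pics/s3.png')[220:320,270:370]
cv2.imwrite('pics/ts3.png',np.hstack([cv2.resize(a,(400,400),interpolation=2),cv2.resize(b,(400,400),interpolation=2)]))"
```

```text
t 6.6667 p [ 0.5103 -0.0139  0.0758] zang 101.44625675246083 xax [ 0.0033  0.0086 -1.    ] F [ 0.1586 -0.0699 -1.0358] w 0.054480302506324636 q [ 0.2535  0.5404 -0.3963  1.9985  0.3168  0.658   1.4265]
[{"dp": [0.52, 0.09, -0.37], "rotation": [0.1, 0.1, 0.1]}, {"dp": [0.52, 0.08, -0.36], "rotation": [0.1, 0.2, 0.1]}, {"dp": [0.53, 0.08, -0.36], "rotation": [0.1, 0.1, 0.1]}]
max 0.53 0.2
```

View pics/ts3.png

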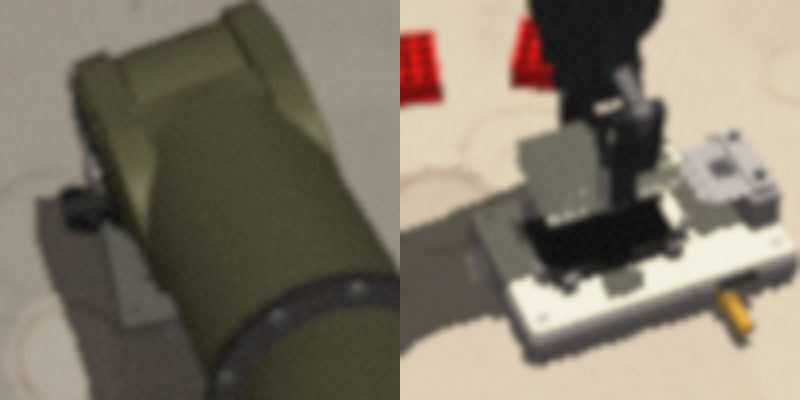

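```bash
cat >> h.py <<'E'
def box(im,c,T,R,lo,hi,col,off,s):
    import itertools
    V=list(itertools.product(*zip(lo,hi)))
    P=[proj(c,np.array(T)+R@np.array(v)) for v in V]
    for i in range(8):
        for j in range(i):
            if sum(a!=b for a,b in zip(V[i],V[j]))==1:
                q=[tuple(int((P[k][e]-off[e]+.5)*s) for e in (0,1)) for k in (i,j)]
                cv2.line(im,q[0],q[1],col,1,cv2.LINE_AA)
def Rz(d): return Ro.from_euler('z',d,degrees=True).as_matrix()
E
cat > ov.py <<'E'
from h import *
import sys
def ov(fn,boxes,n='side',off=(270,215),sz=(100,100),s=6):
    c=camera(n); im=c['frame'][off[1]:off[1]+sz[1],off[0]:off[0]+sz[0],::-1]
    im=cv2.resize(np.ascontiguousarray(im),None,fx=s,fy=s,interpolation=2)
    for b in boxes: box(im,c,*b,off,s)
    cv2.imwrite('pics/'+fn,im); return c
if __name__=='__main__':
    s=ctrl.get_state(); R=s['ee_rot']; x,y,z=R.T
    Rp=np.stack([-y,z,-x],1)  # plate axes
    T=s['position']-Rp[:,2]*.0012
    ov(sys.argv[1],[(T,Rp,[-.042,-.028,0],[.042,.028,.02],(0,255,0)),([.510,-.025,0],Rz(11.1),[-.068,-.056,0],[.108,.056,.03],(255,0,255)),([.510,-.025,0],Rz(11.1),[-.042,-.028,.036],[.042,.028,.036],(0,255,255))])
E
python3 ov.py ov1.png
```

```text
(no output)
```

View pics/ov1.png

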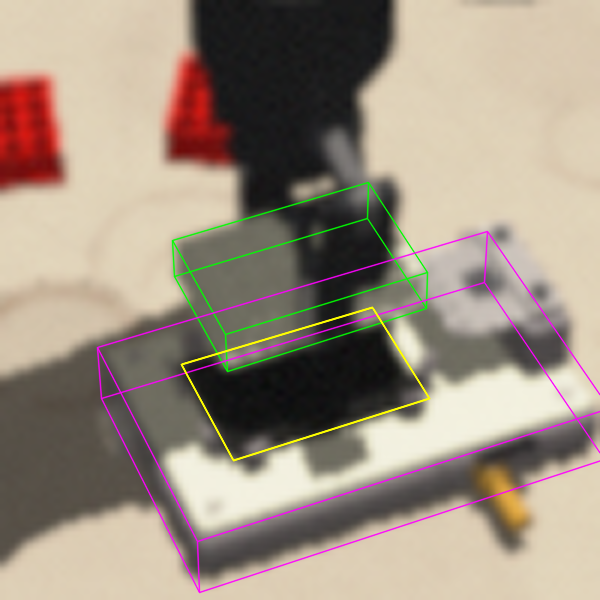

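```bash
cat > ov2.py <<'E'
from h import *
def go(n,M,yaw,off,sz,s):
    c=camera(n); im=cv2.imread(f'pics/{n}0.png')[off[1]:off[1]+sz[1],off[0]:off[0]+sz[0]]
    im=cv2.resize(im,None,fx=s,fy=s,interpolation=2); R=Rz(yaw)
    box(im,c,M,R,[-.068,-.056,0],[.108,.056,.03],(255,0,255),off,s)
    box(im,c,M,R,[-.042,-.028,.036],[.042,.028,.036],(0,255,255),off,s)
    box(im,c,M,R,[.084,-.032,.03],[.108,.032,.06],(0,255,0),off,s)
    box(im,c,M,R,[.062,-.025,.0595],[.084,.025,.0595],(0,0,255),off,s)
    return im
a=go('top',[.510,-.025,0],11.1,(290,185),(95,95),4)
b=go('side',[.510,-.025,0],11.1,(270,225),(110,95),4)
cv2.imwrite('pics/ov2.png',np.hstack([a,b]))
E
python3 ov2.py
```

```text
(no output)
```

View pics/ov2.png

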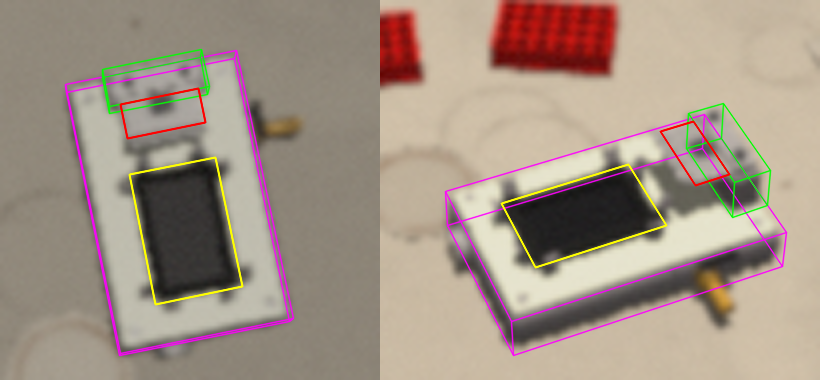

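```bash
python3 - <<'E'
from h import *
from ov import ov
s=ctrl.get_state(); R=s['ee_rot']; x,y,z=R.T
Rp=np.stack([-y,z,-x],1); T=s['position']-Rp[:,2]*.0012
print(T,Rp)
ov('ov3.png',[(T,Rp,[-.042,-.028,0],[.042,.028,.02],(0,255,0))],off=(290,235),sz=(60,50),s=13)
# and on initial image w/ plate at grasp pose
c=camera('side'); off=(262,190);s=13
im=cv2.imread('pics/side0.png')[190:230,262:312]; im=cv2.resize(im,None,fx=s,fy=s,interpolation=2)
box(im,c,[.4753,.3012,0],Rz(-13.8),[-.042,-.028,0],[.042,.028,.02],(0,255,0),off,s)
cv2.imwrite('pics/ov4.png',im)
c=camera('top');off=(185,235)
im=cv2.imread('pics/top0.png')[235:280,185:235]; im=cv2.resize(im,None,fx=s,fy=s,interpolation=2)
box(im,c,[.4753,.3012,0],Rz(-13.8),[-.042,-.028,0],[.042,.028,.02],(0,255,0),off,s)
cv2.imwrite('pics/ov5.png',im)
E
```

```text
[ 0.51052328 -0.01398347  0.07494864] [[ 0.97992209 -0.19933897 -0.0040842 ]
 [ 0.19930106  0.97990392 -0.00820949]
 [ 0.00563859  0.00723067  0.99995796]]
```

View pics/ov3.png

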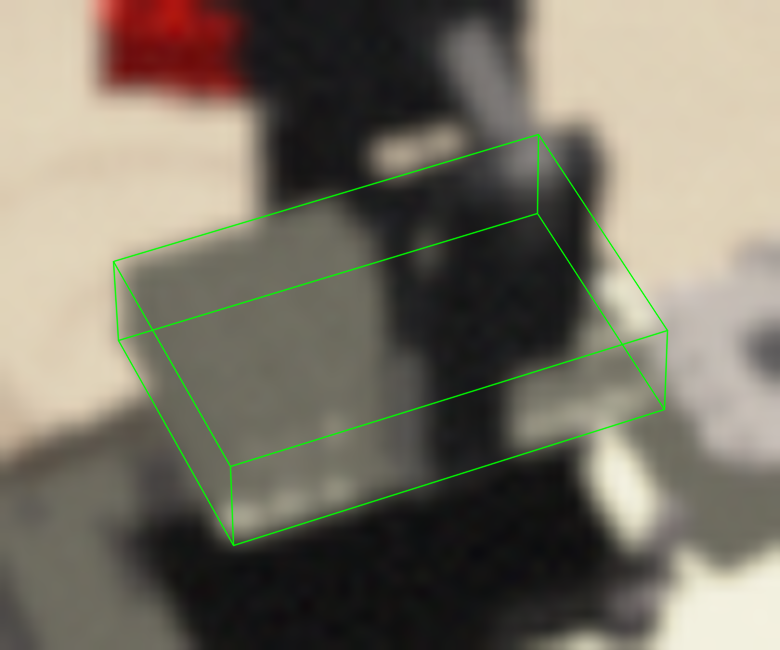

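View pics/ov4.png

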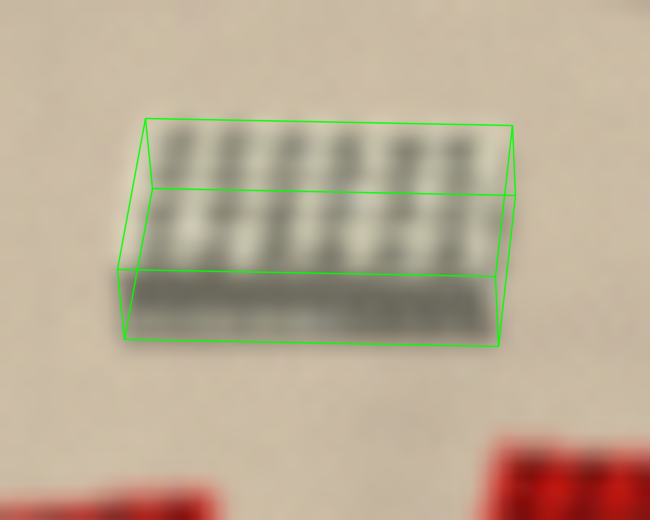

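View pics/ov5.png

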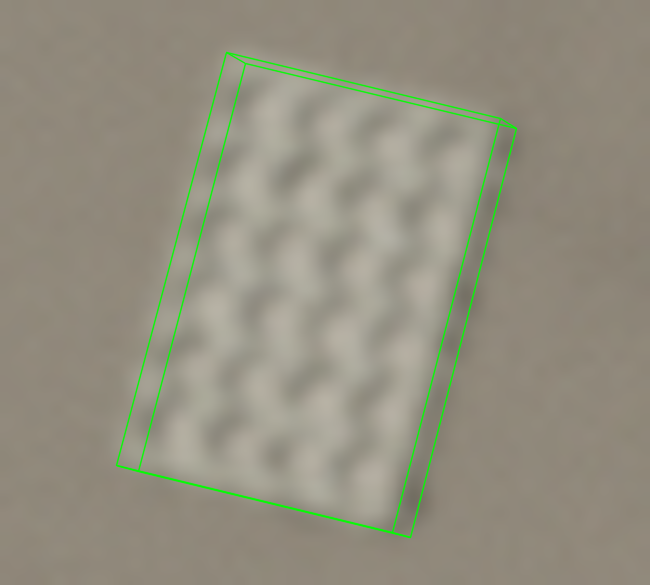

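Request:
jog_arm([
  {"dp": [0.3,0.1,-0.4],"rotation": [0,0.2,0.1]},
  {"dp": [0.4,0.1,-0.4],"rotation": [0,0.1,0.1]},
  {"dp": [0.4,0.1,-0.3],"rotation": [0,0.1,0.1]},
  {"dp": [0.2,0,0],"rotation": [0,0,0]},
  {"dp": [0,0,0],"rotation": [0,0,0]},
])

```text
clock: 7.48
position: [0.5097, -0.0271, 0.0618]
ee_rot: [[0.0, -0.98, -0.199], [-0.001, -0.199, 0.98], [-1.0, 0.0, -0.001]]
wrist_force: [0.0, -0.3, -0.6]
width: 0.0543
```

```bash
python3 -c "
from h import *
st()
plan([.509,-.025,.052],Rt(101.1),3)"
```

```text
t 7.4833 p [ 0.5097 -0.0271  0.0618] zang 101.45478070455702 xax [ 0.0002 -0.0011 -1.    ] F [ 0.003  -0.3202 -0.5708] w 0.05428716215572582 q [ 0.258   0.5616 -0.3766  2.0091  0.3403  0.631   1.4272]
[{"dp": [0.33, 0.01, 0.08], "rotation": [0.1, -0.0, -0.0]}, {"dp": [0.32, 0.01, 0.07], "rotation": [0.1, -0.0, -0.0]}, {"dp": [0.33, 0.01, 0.08], "rotation": [0.2, -0.1, -0.0]}]
max 0.33 0.2
```

Request:
jog_arm([
  {"dp": [0.3,0,0.1],"rotation": [0.1,0,0]},
  {"dp": [0.3,0,0.1],"rotation": [0.1,0,0]},
  {"dp": [0.3,0,0],"rotation": [0.1,0,0]},
  {"dp": [0,0,0],"rotation": [0,0,0]},
])

```text
clock: 7.82
position: [0.5091, -0.025, 0.0515]
ee_rot: [[-0.0, -0.981, -0.193], [-0.001, -0.193, 0.981], [-1.0, 0.001, -0.001]]
wrist_force: [0.4, -1.2, -0.6]
width: 0.0548
```

```bash
python3 -c "
from h import *
st()
plan([.509,-.025,.0375],Rt(101.1),5)"
python3 ov.py ov6.png
```

```text
t 7.8167 p [ 0.5091 -0.025   0.0515] zang 101.10013228584694 xax [-0.0004 -0.0007 -1.    ] F [ 0.3519 -1.2147 -0.6181] w 0.05484609424461129 q [ 0.245   0.5765 -0.3644  2.0193  0.3495  0.6058  1.4088]
[{"dp": [0.28, 0.0, 0.0], "rotation": [0.0, -0.0, -0.0]}, {"dp": [0.28, 0.0, 0.0], "rotation": [0.0, -0.0, -0.0]}, {"dp": [0.28, 0.0, 0.0], "rotation": [0.0, -0.0, -0.0]}, {"dp": [0.28, 0.01, 0.0], "rotation": [0.0, -0.0, -0.0]}, {"dp": [0.28, 0.0, 0.0], "rotation": [0.0, -0.0, -0.0]}]
max 0.28 0.0
```

View pics/ov6.png

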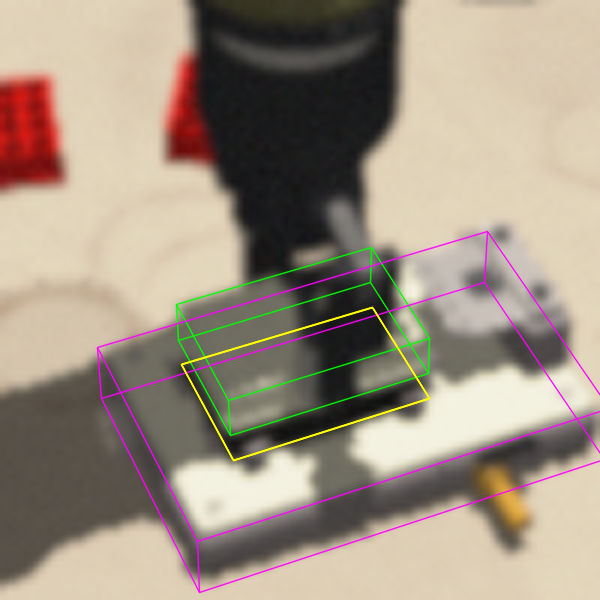

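Request:
jog_arm([
  {"dp": [0.2,0,0],"rotation": [0,0,0]},
  {"dp": [0.2,0,0],"rotation": [0,0,0]},
  {"dp": [0.2,0,0],"rotation": [0,0,0]},
  {"dp": [0,0,0],"rotation": [0,0,0]},
])

```text
clock: 8.2
position: [0.5095, -0.0246, 0.0453]
ee_rot: [[0.0, -0.981, -0.193], [-0.001, -0.193, 0.981], [-1.0, -0.0, -0.001]]
wrist_force: [-0.5, -0.9, -0.3]
width: 0.0545
```

Request:
jog_arm([
  {"dp": [0.2,0,0],"rotation": [0,0,0]},
  {"dp": [0.1,0,0],"rotation": [0,0,0]},
  {"dp": [0.1,0,0],"rotation": [0,0,0]},
  {"dp": [0,0,0],"rotation": [0,0,0]},
])

```text
clock: 8.53
position: [0.5096, -0.0247, 0.0409]
ee_rot: [[0.0, -0.981, -0.193], [-0.001, -0.193, 0.981], [-1.0, -0.0, -0.001]]
wrist_force: [0.6, -0.1, -0.8]
width: 0.0548
```

Request:
jog_arm([
  {"dp": [0.15,0,0],"rotation": [0,0,0]},
  {"dp": [0.15,0,0],"rotation": [0,0,0]},
  {"dp": [0.1,0,0],"rotation": [0,0,0]},
  {"dp": [0,0,0],"rotation": [0,0,0]},
])

```text
clock: 8.87
position: [0.5097, -0.0248, 0.0366]
ee_rot: [[0.001, -0.981, -0.193], [-0.001, -0.193, 0.981], [-1.0, -0.001, -0.001]]
wrist_force: [-0.6, 0.6, 0.5]
width: 0.0546
```

```bash
python3 -c "
from h import *
st()"
python3 ov.py ov7.png
```

```text
t 8.8667 p [ 0.5097 -0.0248  0.0366] zang 101.13042684430953 xax [ 0.0009 -0.0007 -1.    ] F [-0.5914  0.649   0.5266] w 0.05464347298443291 q [ 0.2325  0.5996 -0.3481  2.0311  0.3666  0.5693  1.3938]
```

View pics/ov7.png

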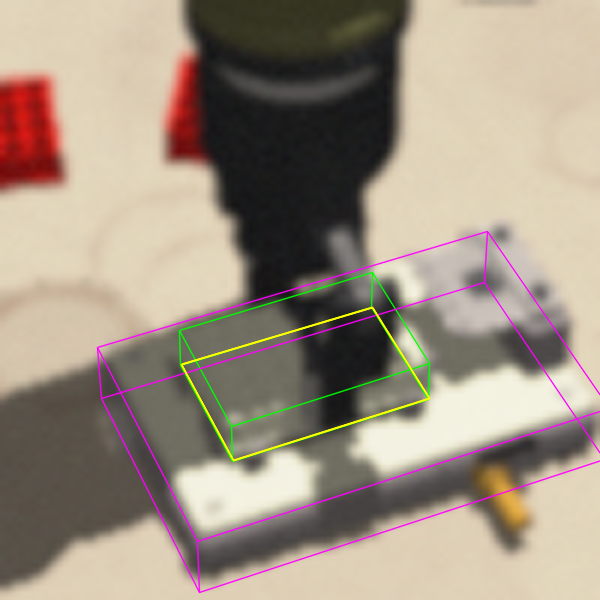

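Request:
jog_arm([
  {"dp": [0,0,0],"rotation": [0,0,0]},
  {"dp": [0,0,0],"rotation": [0,0,0]},
  {"dp": [0,0,0],"rotation": [0,0,0]},
  {"dp": [0,0,0],"rotation": [0,0,0]},
  {"dp": [0,0,0],"rotation": [0,0,0]},
], jaw=100)

```text
clock: 9.33
position: [0.51, -0.0247, 0.037]
ee_rot: [[0.002, -0.981, -0.193], [-0.001, -0.193, 0.981], [-1.0, -0.001, -0.001]]
wrist_force: [-0.1, 0.2, -0.6]
width: 0.0855
```

Request:
jog_arm([
  {"dp": [-1.0,0,0],"rotation": [0,0,0]},
  {"dp": [-2,0,0],"rotation": [0,0,0]},
  {"dp": [-3,0,0],"rotation": [0,0,0]},
  {"dp": [-3,0,0],"rotation": [0,0,0]},
  {"dp": [-2,0,0],"rotation": [0,0,0]},
  {"dp": [-1,0,0],"rotation": [0,0,0]},
])

```text
clock: 9.83
position: [0.5073, -0.0237, 0.1624]
ee_rot: [[-0.006, -0.981, -0.195], [0.001, -0.195, 0.981], [-1.0, 0.006, 0.002]]
wrist_force: [-0.4, -0.2, -0.2]
width: 0.0857
```

```bash
python3 -c "
from h import *
st()
# cover grip in world
th=np.radians(-32.3); g=np.array([.4695,-.2768])+-.035*np.array([np.cos(th),np.sin(th)]); print(g)
plan([g[0],g[1]+.05,.14],Rt(62),12)"
python3 ov.py ov8.png
```

```text
t 9.8333 p [ 0.5073 -0.0237  0.1624] zang 101.25041371954693 xax [-0.0058  0.0007 -1.    ] F [-0.4332 -0.1889 -0.1563] w 0.08565359934217233 q [ 0.3172  0.4244 -0.4537  1.8975  0.2351  0.8778  1.5134]
[ 0.4399 -0.2581]
[{"dp": [0.19, 0.85, -1.4], "rotation": [3.3, -0.0, -0.0]}, {"dp": [0.19, 0.77, -1.44], "rotation": [3.3, -0.0, -0.0]}, {"dp": [0.19, 0.68, -1.49], "rotation": [3.3, -0.0, -0.0]}, {"dp": [0.19, 0.6, -1.52], "rotation": [3.3, -0.0, -0.0]}, {"dp": [0.19, 0.51, -1.55], "rotation": [3.3, -0.0, -0.0]}, {"dp": [0.19, 0.42, -1.58], "rotation": [3.3, -0.0, -0.0]}, {"dp": [0.19, 0.32, -1.6], "rotation": [3.2, -0.0, -0.1]}, {"dp": [0.19, 0.24, -1.62], "rotation": [3.3, -0.0, -0.0]}, {"dp": [0.19, 0.14, -1.63], "rotation": [3.2, -0.0, -0.1]}, {"dp": [0.18, 0.05, -1.64], "rotation": [3.3, -0.0, -0.0]}, {"dp": [0.19, -0.04, -1.63], "rotation": [3.2, -0.0, -0.1]}, {"dp": [0.18, -0.14, -1.63], "rotation": [3.3, -0.1, -0.0]}]
max 1.64 3.3
```

View pics/ov8.png

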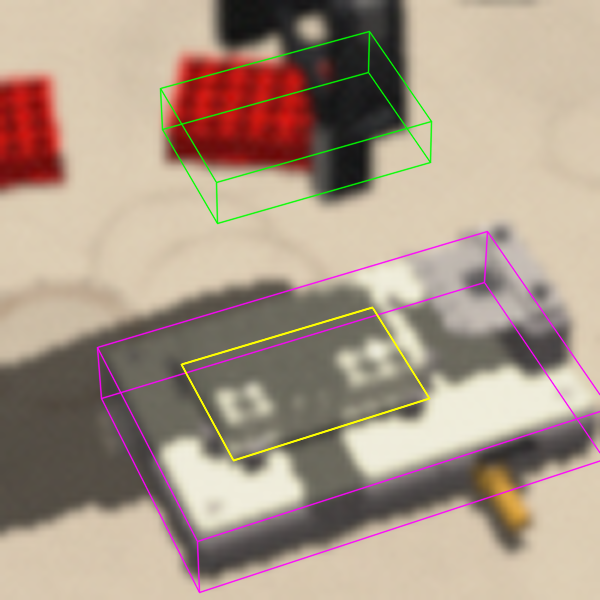

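Request:
jog_arm([
  {"dp": [0.2,0.9,-1.5],"rotation": [3.5,0,0]},
  {"dp": [0.2,0.8,-1.8],"rotation": [3.5,0,0]},
  {"dp": [0.2,0.7,-1.8],"rotation": [3.5,0,0]},
  {"dp": [0.2,0.6,-1.9],"rotation": [3.5,0,0]},
  {"dp": [0.2,0.5,-1.9],"rotation": [3.5,0,0]},
  {"dp": [0.2,0.4,-1.9],"rotation": [3.5,0,0]},
  {"dp": [0.2,0.3,-1.9],"rotation": [3.5,0,0]},
  {"dp": [0.2,0.2,-1.9],"rotation": [3.5,0,0]},
  {"dp": [0.2,0.1,-1.8],"rotation": [3.5,0,0]},
  {"dp": [0.2,0,-1.5],"rotation": [3,0,0]},
])

```text
clock: 10.72
position: [0.4346, -0.215, 0.1398]
ee_rot: [[-0.01, -0.896, 0.445], [0.002, 0.445, 0.896], [-1.0, 0.009, -0.003]]
wrist_force: [0.3, -0.4, 0.2]
width: 0.0854
```

Request:
jog_arm([
  {"dp": [0,0,-0.5],"rotation": [2,0,0]},
  {"dp": [0,0,0],"rotation": [0,0,0]},
  {"dp": [0,0,0],"rotation": [0,0,0]},
])

```text
clock: 10.97
position: [0.4275, -0.2246, 0.1379]
ee_rot: [[-0.015, -0.871, 0.491], [0.002, 0.491, 0.871], [-1.0, 0.014, -0.006]]
wrist_force: [-0.3, -0.0, 0.5]
width: 0.0853
```

```bash
python3 - <<'E'
from h import *
st()
plan([.4399,-.2581,.06],Rt(57.7),7)
for n in ['top','side']:
    c=snap(n,n+'9.png'); off,sz=((290,185),(95,95)) if n=='top' else ((270,225),(110,95))
    im=cv2.imread(f'pics/{n}9.png')[off[1]:off[1]+sz[1],off[0]:off[0]+sz[0]]; s=4
    im=cv2.resize(im,None,fx=s,fy=s,interpolation=2)
    box(im,c,[.510,-.025,0],Rz(11.1),[-.042,-.028,.036],[.042,.028,.056],(0,255,0),off,s)
    globals()[n]=im
    for d in cut_out('filter_plate',n)[:5]:
        W=cloud(c); m=d['region']; print(n,d['p'],rect(W,m,.05,.062))
cv2.imwrite('pics/ov9.png',np.hstack([top,side]))
E
```

```text
t 10.9667 p [ 0.4275 -0.2246  0.1379] zang 60.62418805391138 xax [-0.0147  0.0017 -0.9999] F [-0.2686 -0.01    0.5067] w 0.08529137271632185 q [ 0.5934  0.407  -0.2285  1.9847  0.1337  0.7782  1.3442]
[{"dp": [1.11, -0.4, -0.32], "rotation": [0.4, -0.0, -0.1]}, {"dp": [1.11, -0.41, -0.32], "rotation": [0.4, -0.1, -0.1]}, {"dp": [1.11, -0.4, -0.32], "rotation": [0.4, -0.0, -0.1]}, {"dp": [1.11, -0.41, -0.32], "rotation": [0.4, -0.1, -0.1]}, {"dp": [1.11, -0.4, -0.32], "rotation": [0.4, -0.0, -0.1]}, {"dp": [1.11, -0.41, -0.31], "rotation": [0.5, -0.1, -0.1]}, {"dp": [1.11, -0.41, -0.31], "rotation": [0.4, -0.1, -0.2]}]
max 1.11 0.5
top 0.76 None
top 0.7 None
top 0.59 (array([510.2, -27. ,  82. ,  53.8,  10.8]), 361, np.float64(56.4), array([509.2, -26.9]))
side 0.83 (array([516.7, -21.1,  67.6,  58.6,  11.4]), 275, np.float64(54.3), array([526.5, -25.1]))
side 0.82 None
side 0.52 None
```

View pics/ov9.png

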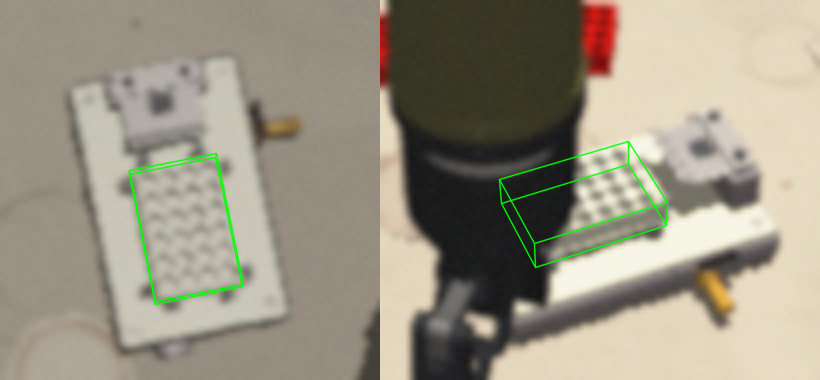

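The plate is seated: its top is at about 56 mm, it is square, and it sits between the guide fingers. Next is the cover.

Request:
jog_arm([
  {"dp": [1.1,-0.3,-0.3],"rotation": [0.4,0,-0.1]},
  {"dp": [1.1,-0.4,-0.3],"rotation": [0.4,0,-0.1]},
  {"dp": [1.1,-0.4,-0.3],"rotation": [0.4,-0.1,-0.1]},
  {"dp": [1.1,-0.4,-0.3],"rotation": [0.4,-0.1,-0.1]},
  {"dp": [1.1,-0.4,-0.3],"rotation": [0.4,-0.1,-0.1]},
  {"dp": [1.0,-0.4,-0.3],"rotation": [0.4,-0.1,-0.1]},
  {"dp": [0.6,-0.3,-0.2],"rotation": [0.4,0,-0.2]},
  {"dp": [0,0,0],"rotation": [0,0,0]},
])

```text
clock: 11.83
position: [0.4477, -0.2483, 0.0662]
ee_rot: [[0.011, -0.856, 0.517], [0.001, 0.517, 0.856], [-1.0, -0.008, 0.006]]
wrist_force: [-1.4, -0.3, 0.5]
width: 0.0857
```

```bash
python3 - <<'E'
from h import *
st()
plan([.4399,-.2581,.03],Rt(57.7),4)
plan([.4399,-.2581,.007],Rt(57.7),6)
E
```

```text
t 11.8333 p [ 0.4477 -0.2483  0.0662] zang 58.85022430512747 xax [ 0.0105  0.001  -0.9999] F [-1.4021 -0.2897  0.4708] w 0.08571726597611957 q [ 0.5947  0.5371 -0.1946  2.0106  0.1669  0.5994  1.3168]
[{"dp": [0.9, 0.05, -0.32], "rotation": [0.3, 0.1, 0.1]}, {"dp": [0.9, 0.04, -0.31], "rotation": [0.3, 0.1, 0.1]}, {"dp": [0.91, 0.04, -0.31], "rotation": [0.3, 0.1, 0.1]}, {"dp": [0.9, 0.04, -0.32], "rotation": [0.2, 0.1, 0.2]}]
max 0.91 0.3
[{"dp": [0.98, 0.03, -0.21], "rotation": [0.2, 0.1, 0.1]}, {"dp": [0.99, 0.03, -0.21], "rotation": [0.2, 0.1, 0.1]}, {"dp": [0.99, 0.03, -0.21], "rotation": [0.2, 0.0, 0.1]}, {"dp": [0.98, 0.03, -0.21], "rotation": [0.2, 0.1, 0.1]}, {"dp": [0.99, 0.03, -0.21], "rotation": [0.2, 0.0, 0.0]}, {"dp": [0.98, 0.02, -0.21], "rotation": [0.1, 0.1, 0.1]}]
max 0.99 0.2
```

Request:
jog_arm([
  {"dp": [0.9,0.1,-0.3],"rotation": [0.3,0.1,0.1]},
  {"dp": [0.9,0.1,-0.3],"rotation": [0.3,0.1,0.1]},
  {"dp": [0.9,0,-0.3],"rotation": [0.3,0.1,0.1]},
  {"dp": [0.7,0,-0.2],"rotation": [0.2,0,0.1]},
  {"dp": [0.3,0,-0.1],"rotation": [0,0,0]},
  {"dp": [0,0,0],"rotation": [0,0,0]},
])

```text
clock: 12.33
position: [0.4396, -0.2574, 0.026]
ee_rot: [[0.002, -0.846, 0.534], [0.0, 0.534, 0.846], [-1.0, -0.001, 0.001]]
wrist_force: [1.0, -0.1, -0.1]
width: 0.0855
```

```bash
python3 - <<'E'
from h import *
st()
plan([.4399,-.2581,.007],Rt(57.7),4)
c=snap('side','side10.png');off=(270,330)
im=cv2.imread('pics/side10.png')[330:420,270:390]; im=cv2.resize(im,None,fx=6,fy=6,interpolation=2)
R=Rz(-32.3);T=[.4695,-.2768,0]
box(im,c,T,R,[-.066,-.033,0],[.066,.033,.004],(0,255,0),off,6)
box(im,c,T,R,[-.057,-.009,.004],[-.013,.009,.028],(0,0,255),off,6)
cv2.imwrite('pics/ov10.png',im)
E
```

```text
t 12.3333 p [ 0.4396 -0.2574  0.026 ] zang 57.74755950963843 xax [ 0.0015  0.0001 -1.    ] F [ 1.0442 -0.1041 -0.0992] w 0.08546131116466386 q [ 0.5921  0.602  -0.1641  2.0432  0.1894  0.509   1.2986]
[{"dp": [0.48, -0.01, -0.01], "rotation": [0.0, 0.0, 0.0]}, {"dp": [0.47, -0.02, -0.01], "rotation": [0.0, 0.0, 0.0]}, {"dp": [0.48, -0.01, -0.01], "rotation": [0.0, 0.0, 0.0]}, {"dp": [0.47, -0.02, -0.01], "rotation": [0.0, 0.1, 0.1]}]
max 0.48 0.1
```

View pics/ov10.png

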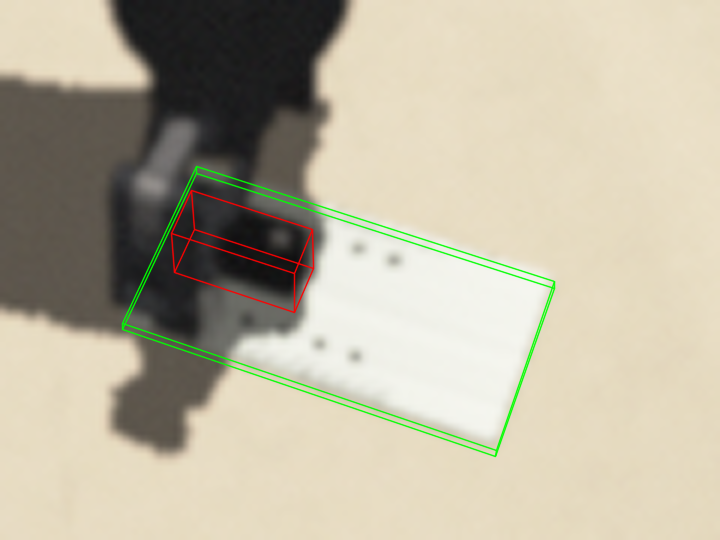

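Request:
jog_arm([
  {"dp": [0.5,0,0],"rotation": [0,0,0]},
  {"dp": [0.5,0,0],"rotation": [0,0,0]},
  {"dp": [0.5,0,0],"rotation": [0,0,0]},
  {"dp": [0.3,0,0],"rotation": [0,0,0]},
  {"dp": [0.1,0,0],"rotation": [0,0,0]},
  {"dp": [0,0,0],"rotation": [0,0,0]},
])

```text
clock: 12.88
position: [0.4406, -0.2574, 0.0061]
ee_rot: [[0.003, -0.846, 0.533], [-0.0, 0.533, 0.846], [-1.0, -0.003, 0.001]]
wrist_force: [-0.5, 0.3, 0.3]
width: 0.0852
```

```bash
python3 - <<'E'
from h import *
st()
plan([.4399,-.2581,.006],Rt(57.7),1)
E
```

```text
t 12.8833 p [ 0.4406 -0.2574  0.0061] zang 57.775526584013924 xax [ 0.0035 -0.0005 -1.    ] F [-0.4777  0.3351  0.3216] w 0.08515804922118478 q [ 0.582   0.6362 -0.1511  2.0563  0.2006  0.4592  1.2885]
[{"dp": [0.01, 0.02, -0.1], "rotation": [0.1, 0.1, 0.2]}]
max 0.1 0.2
```

Request:
jog_arm([
  {"dp": [0,0,-0.1],"rotation": [0,0,0.1]},
  {"dp": [0,0,0],"rotation": [0,0,0]},
  {"dp": [0,0,0],"rotation": [0,0,0]},
  {"dp": [0,0,0],"rotation": [0,0,0]},
  {"dp": [0,0,0],"rotation": [0,0,0]},
  {"dp": [0,0,0],"rotation": [0,0,0]},
  {"dp": [0,0,0],"rotation": [0,0,0]},
  {"dp": [0,0,0],"rotation": [0,0,0]},
], jaw=0)

```text
clock: 13.55
position: [0.4406, -0.2584, 0.007]
ee_rot: [[0.003, -0.846, 0.533], [-0.0, 0.533, 0.846], [-1.0, -0.003, 0.002]]
wrist_force: [-1.0, 0.2, -1.7]
width: 0.0168
```

```bash
python3 - <<'E'
from h import *
st()
E
```

```text
t 13.55 p [ 0.4406 -0.2584  0.007 ] zang 57.799560578363256 xax [ 0.0031 -0.0001 -1.    ] F [-1.0244  0.2339 -1.7079] w 0.016831314615413342 q [ 0.5849  0.6353 -0.1526  2.054   0.2003  0.4631  1.2911]
```

```bash
cat > cv.py <<'E'
from h import *
M=np.array([.510,-.025,0]); YAW=11.1
Rg=np.array([[.0031,-.846,.533],[-.0001,.533,.846],[-1,-.003,.002]]); Rc=Rz(57.8-90)
U,_,Vt=np.linalg.svd(Rg); Rg=U@Vt
Rrel=Rg.T@Rc               # cover in tool
p_c=np.array([-.0343,0,.0070])  # TCP in cover frame
def tgt(xr,zp,a,dz=0,y=0,yaw=0):
    """xr rear edge x mm, underside passes (42,zp) mm, tilt a deg"""
    A=np.radians(a); Rm=Rz(YAW+yaw)@Ro.from_euler('y',a,degrees=True).as_matrix()
    rear=np.array([xr,y,zp-(xr-42)*np.tan(A)+dz])/1000
    T=M+Rz(YAW)@rear-Rm@np.array([.066,0,0])
    return T+Rm@p_c, Rm@Rrel.T
def now():
    s=ctrl.get_state(); Rm=Rz(YAW).T@s['ee_rot']@Rrel; T=Rz(YAW).T@(s['position']-M)-Rm@p_c
    rear=T+Rm@[.066,0,0]; e=Ro.from_matrix(Rm).as_euler('ZYX',degrees=True)
    tp=rear[2]*1000+(rear[0]*1000-42)*np.tan(np.radians(e[1]))
    lip=rear[2]*1000+(rear[0]*1000-62)*np.tan(np.radians(e[1]))+4/np.cos(np.radians(e[1]))
    print('t',round(s['clock'],2),'rear',np.round(rear*1000,1),'yaw/tilt/roll',np.round(e,2),'z@42',round(tp,1),'top@62',round(lip,1),'F',np.round(Rz(YAW).T@s['wrist_force'],1),'M',np.round(s['ft_torque'],2),'w',round(s['width'],4),'q6',s['joint_positions'].round(2))
E
python3 - <<'E'
from cv import *
now()
p,R=tgt(28,60,16); print(p)
plan([.47,-.2,.16],Rt(70),10)
E
```

```text
t 13.55 rear [ -40.1 -284.4   -0. ] yaw/tilt/roll [-4.329e+01  1.000e-02 -1.000e-02] z@42 -0.1 top@62 3.9 F [-1.   0.4 -1.7] M [-0.01  0.03 -0.02] w 0.0168 q6 [ 0.58  0.64 -0.15  2.05  0.2   0.46  1.29]
[ 0.44475867 -0.03779984  0.09838969]
[{"dp": [-1.53, 0.06, 0.65], "rotation": [-1.2, 0.0, 0.0]}, {"dp": [-1.53, 0.04, 0.65], "rotation": [-1.2, 0.0, 0.0]}, {"dp": [-1.53, 0.03, 0.66], "rotation": [-1.2, 0.0, 0.0]}, {"dp": [-1.53, 0.02, 0.66], "rotation": [-1.2, 0.0, 0.0]}, {"dp": [-1.53, 0.0, 0.66], "rotation": [-1.2, 0.0, 0.0]}, {"dp": [-1.53, -0.01, 0.65], "rotation": [-1.2, 0.0, 0.0]}, {"dp": [-1.53, -0.02, 0.66], "rotation": [-1.3, 0.0, 0.0]}, {"dp": [-1.53, -0.04, 0.65], "rotation": [-1.2, 0.0, 0.1]}, {"dp": [-1.53, -0.05, 0.65], "rotation": [-1.3, 0.0, 0.0]}, {"dp": [-1.52, -0.07, 0.66], "rotation": [-1.2, 0.1, 0.1]}]
max 1.53 1.3
```

Lift straight up first.

Request:
jog_arm([
  {"dp": [-0.7,0,0],"rotation": [0,0,0]},
  {"dp": [-1.5,0,0],"rotation": [0,0,0]},
  {"dp": [-2.0,0,0],"rotation": [0,0,0]},
  {"dp": [-2.0,0,0.5],"rotation": [-1,0,0]},
  {"dp": [-2.0,0,0.7],"rotation": [-1.5,0,0]},
  {"dp": [-2.0,0,0.7],"rotation": [-2,0,0]},
  {"dp": [-1.5,0,0.7],"rotation": [-2,0,0]},
  {"dp": [-1,0,0.7],"rotation": [-2,0,0]},
  {"dp": [-0.5,0,0.7],"rotation": [-2,0,0]},
  {"dp": [0,0,0.5],"rotation": [-1,0,0]},
])

```text
clock: 14.38
position: [0.4584, -0.2171, 0.1473]
ee_rot: [[-0.002, -0.938, 0.348], [0.001, 0.348, 0.938], [-1.0, 0.002, 0.0]]
wrist_force: [0.1, 0.1, -1.0]
width: 0.0169
```

```bash
python3 - <<'E'
from cv import *
st();now()
p,R=tgt(28,60,16,dz=50); print(p)
plan(p,R,13)
E
```

```text
t 14.3833 p [ 0.4584 -0.2171  0.1473] zang 69.65627235761228 xax [-0.0022  0.0012 -1.    ] F [ 0.14    0.1361 -1.0381] w 0.016889918354376317 q [ 0.594   0.4246 -0.2837  1.9231  0.1582  0.8178  1.4411]
t 14.38 rear [  -2.1 -230.9  139.8] yaw/tilt/roll [-31.43   0.3   -0.08] z@42 139.5 top@62 143.4 F [ 0.2  0.1 -1. ] M [0.05 0.03 0.01] w 0.0169 q6 [ 0.59  0.42 -0.28  1.92  0.16  0.82  1.44]
[ 0.4448 -0.0378  0.1484]
[{"dp": [-0.01, 0.58, 1.26], "rotation": [-2.4, 0.3, 1.2]}, {"dp": [-0.0, 0.52, 1.28], "rotation": [-2.4, 0.3, 1.2]}, {"dp": [0.0, 0.47, 1.3], "rotation": [-2.4, 0.3, 1.2]}, {"dp": [0.0, 0.42, 1.32], "rotation": [-2.4, 0.3, 1.2]}, {"dp": [0.01, 0.36, 1.34], "rotation": [-2.4, 0.3, 1.2]}, {"dp": [0.01, 0.3, 1.35], "rotation": [-2.4, 0.4, 1.2]}, {"dp": [0.0, 0.25, 1.36], "rotation": [-2.4, 0.3, 1.2]}, {"dp": [-0.0, 0.19, 1.37], "rotation": [-2.4, 0.4, 1.2]}, {"dp": [-0.01, 0.13, 1.38], "rotation": [-2.4, 0.3, 1.2]}, {"dp": [-0.01, 0.07, 1.38], "rotation": [-2.4, 0.4, 1.1]}, {"dp": [-0.02, 0.02, 1.38], "rotation": [-2.4, 0.3, 1.2]}, {"dp": [-0.03, -0.04, 1.38], "rotation": [-2.4, 0.4, 1.1]}, {"dp": [-0.04, -0.1, 1.38], "rotation": [-2.4, 0.3, 1.2]}]
max 1.38 2.4
```

Request:
jog_arm([
  {"dp": [0,0.6,1.3],"rotation": [-2.5,0.3,1.2]},
  {"dp": [0,0.5,1.4],"rotation": [-2.5,0.3,1.2]},
  {"dp": [0,0.5,1.4],"rotation": [-2.5,0.3,1.2]},
  {"dp": [0,0.4,1.4],"rotation": [-2.5,0.3,1.2]},
  {"dp": [0,0.4,1.4],"rotation": [-2.5,0.3,1.2]},
  {"dp": [0,0.3,1.4],"rotation": [-2.5,0.4,1.2]},
  {"dp": [0,0.3,1.4],"rotation": [-2.5,0.3,1.2]},
  {"dp": [0,0.2,1.4],"rotation": [-2.5,0.4,1.2]},
  {"dp": [0,0.1,1.4],"rotation": [-2.5,0.3,1.2]},
  {"dp": [0,0.1,1.3],"rotation": [-2,0.4,1.2]},
])

```text
clock: 15.22
position: [0.4381, -0.0586, 0.1434]
ee_rot: [[-0.245, -0.962, -0.122], [-0.033, -0.118, 0.992], [-0.969, 0.248, -0.003]]
wrist_force: [-0.3, 0.7, -1.6]
width: 0.0169
```

```bash
python3 - <<'E'
from cv import *
now()
p,R=tgt(24,60,16,dz=40); print(p)
plan(p,R,6)
E
```

```text
t 15.22 rear [ 18.1 -26.  111.5] yaw/tilt/roll [-4.11 14.5  -0.3 ] z@42 105.3 top@62 104.3 F [-0.1  0.7 -1.6] M [ 0.04 -0.3  -0.01] w 0.0169 q6 [ 0.33  0.48 -0.42  1.89  0.23  1.07  1.48]
[ 0.4408335  -0.03856993  0.13953668]
[{"dp": [0.04, -0.1, 0.33], "rotation": [-0.7, 0.1, 0.2]}, {"dp": [0.04, -0.1, 0.32], "rotation": [-0.7, 0.1, 0.3]}, {"dp": [0.04, -0.11, 0.32], "rotation": [-0.6, 0.1, 0.3]}, {"dp": [0.03, -0.11, 0.33], "rotation": [-0.7, 0.2, 0.2]}, {"dp": [0.04, -0.11, 0.32], "rotation": [-0.6, 0.1, 0.3]}, {"dp": [0.03, -0.12, 0.32], "rotation": [-0.7, 0.2, 0.2]}]
max 0.33 0.7
```

Request:
jog_arm([
  {"dp": [0,0,0.3],"rotation": [-0.6,0.1,0.2]},
  {"dp": [0,-0.1,0.3],"rotation": [-0.6,0.1,0.2]},
  {"dp": [0,-0.1,0.2],"rotation": [-0.6,0.1,0.2]},
  {"dp": [0,-0.1,0.1],"rotation": [-0.4,0.1,0.2]},
  {"dp": [0,0,0],"rotation": [0,0,0]},
  {"dp": [0,0,0],"rotation": [0,0,0]},
])

```text
clock: 15.72
position: [0.4384, -0.0433, 0.1403]
ee_rot: [[-0.265, -0.948, -0.177], [-0.045, -0.171, 0.984], [-0.963, 0.269, 0.003]]
wrist_force: [0.1, 0.1, -1.6]
width: 0.0164
```

```bash
cat > look.py <<'E'
from cv import *
import sys
s=ctrl.get_state(); Rm=s['ee_rot']@Rrel; T=s['position']-Rm@p_c
out=[]
for n,off,sz,k in [('side',(250,200),(140,110),4)]:
    c=snap(n,f'raw_{sys.argv[1]}_{n}.png'); im=c['frame'][off[1]:off[1]+sz[1],off[0]:off[0]+sz[0],::-1]
    im=cv2.resize(np.ascontiguousarray(im),None,fx=k,fy=k,interpolation=2); raw=im.copy()
    box(im,c,T,Rm,[-.066,-.033,0],[.066,.033,.004],(0,255,0),off,k)
    box(im,c,M,Rz(YAW),[.062,-.025,.0575],[.084,.025,.0595],(0,0,255),off,k)
    cv2.imwrite(f'pics/lk{sys.argv[1]}.png',im)
E
python3 - <<'E'
from cv import *
now()
p,R=tgt(24,60,16,dz=12); print(p)
plan(p,R,6)
E
python3 look.py 1
```

```text
t 15.72 rear [ 20.9  -5.6 106.3] yaw/tilt/roll [-0.84 15.78  0.09] z@42 100.3 top@62 98.8 F [ 0.1  0.1 -1.6] M [ 0.   -0.35 -0.05] w 0.0164 q6 [ 0.3   0.5  -0.43  1.88  0.24  1.09  1.49]
[ 0.4408335  -0.03856993  0.11153668]
[{"dp": [0.45, -0.18, 0.07], "rotation": [-0.1, 0.1, 0.0]}, {"dp": [0.45, -0.18, 0.07], "rotation": [-0.1, 0.0, 0.0]}, {"dp": [0.45, -0.18, 0.07], "rotation": [-0.2, 0.1, 0.1]}, {"dp": [0.44, -0.18, 0.07], "rotation": [-0.1, 0.0, 0.0]}, {"dp": [0.45, -0.18, 0.07], "rotation": [-0.2, 0.1, 0.1]}, {"dp": [0.44, -0.19, 0.07], "rotation": [-0.1, 0.0, 0.0]}]
max 0.45 0.2
```

View pics/lk1.png

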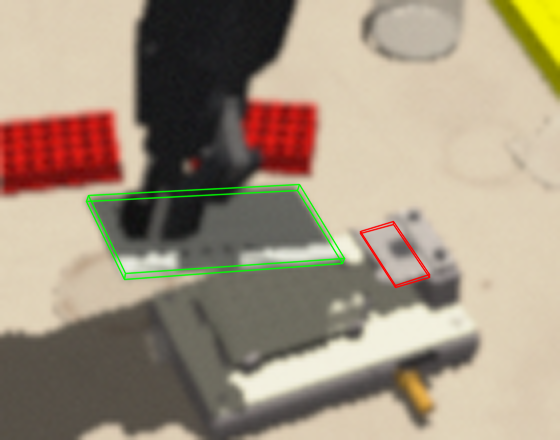

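Request:
jog_arm([
  {"dp": [0.4,-0.2,0.1],"rotation": [-0.1,0.1,0]},
  {"dp": [0.5,-0.2,0.1],"rotation": [-0.1,0,0]},
  {"dp": [0.5,-0.2,0.1],"rotation": [-0.2,0,0]},
  {"dp": [0.5,-0.2,0.1],"rotation": [-0.1,0,0]},
  {"dp": [0.4,-0.2,0.1],"rotation": [-0.2,0,0]},
  {"dp": [0.2,0,0],"rotation": [0,0,0]},
  {"dp": [0,0,0],"rotation": [0,0,0]},
])

```text
clock: 16.35
position: [0.4402, -0.0397, 0.1105]
ee_rot: [[-0.265, -0.946, -0.185], [-0.046, -0.18, 0.983], [-0.963, 0.269, 0.004]]
wrist_force: [-0.6, -0.7, -2.0]
width: 0.0166
```

```bash
python3 - <<'E'
from cv import *
now()
p,R=tgt(30,57.5,16); print(p)
plan(p,R,5)
E
```

```text
t 16.35 rear [23.3 -1.5 76.5] yaw/tilt/roll [-0.34 15.78  0.13] z@42 71.2 top@62 69.7 F [-0.7 -0.6 -2. ] M [ 0.03 -0.3   0.01] w 0.0166 q6 [ 0.28  0.54 -0.42  1.91  0.27  1.02  1.47]
[ 0.44672126 -0.0374148   0.0953162 ]
[{"dp": [0.26, -0.21, 0.02], "rotation": [-0.1, 0.0, 0.0]}, {"dp": [0.25, -0.21, 0.02], "rotation": [-0.1, 0.1, 0.1]}, {"dp": [0.26, -0.22, 0.02], "rotation": [-0.0, 0.0, 0.0]}, {"dp": [0.25, -0.21, 0.02], "rotation": [-0.1, 0.1, 0.1]}, {"dp": [0.26, -0.22, 0.01], "rotation": [-0.0, 0.0, 0.0]}]
max 0.26 0.1
```

Request:
jog_arm([
  {"dp": [0.3,-0.2,0],"rotation": [-0.1,0,0]},
  {"dp": [0.3,-0.2,0],"rotation": [-0.1,0,0.1]},
  {"dp": [0.2,-0.2,0.1],"rotation": [-0.1,0.1,0.1]},
  {"dp": [0.2,-0.2,0],"rotation": [-0.1,0,0]},
  {"dp": [0.1,-0.1,0],"rotation": [0,0,0]},
  {"dp": [0,0,0],"rotation": [0,0,0]},
])

```text
clock: 16.85
position: [0.4464, -0.0372, 0.0961]
ee_rot: [[-0.268, -0.944, -0.193], [-0.049, -0.187, 0.981], [-0.962, 0.273, 0.004]]
wrist_force: [0.6, -0.2, -2.0]
width: 0.0166
```

```bash
python3 - <<'E'
from cv import *
now()
p,R=tgt(55,57.5,16.5); print(p)
plan(p,R,6)
E
```

```text
t 16.85 rear [29.8  0.5 61.7] yaw/tilt/roll [ 0.13 15.98  0.14] z@42 58.2 top@62 56.7 F [ 0.5 -0.4 -2. ] M [ 0.03 -0.32  0.01] w 0.0166 q6 [ 0.27  0.57 -0.42  1.9   0.28  1.01  1.46]
[ 0.47155147 -0.0325433   0.0888477 ]
[{"dp": [-0.0, -0.44, -0.0], "rotation": [0.0, 0.0, 0.1]}, {"dp": [-0.0, -0.44, -0.01], "rotation": [0.0, 0.0, 0.1]}, {"dp": [-0.0, -0.44, -0.0], "rotation": [0.0, 0.0, 0.1]}, {"dp": [-0.0, -0.44, -0.01], "rotation": [0.0, 0.0, 0.1]}, {"dp": [-0.01, -0.45, -0.0], "rotation": [0.1, 0.1, 0.1]}, {"dp": [-0.0, -0.44, -0.01], "rotation": [0.0, 0.0, 0.0]}]
max 0.45 0.1
```

Request:
jog_arm([
  {"dp": [0,-0.4,0],"rotation": [0,0,0.1]},
  {"dp": [0,-0.4,0],"rotation": [0,0,0.1]},
  {"dp": [0,-0.4,0],"rotation": [0,0,0.1]},
  {"dp": [0,-0.4,0],"rotation": [0,0,0.1]},
  {"dp": [0,-0.4,0],"rotation": [0,0,0.1]},
  {"dp": [0,-0.3,0],"rotation": [0,0,0.1]},
  {"dp": [0,-0.1,0],"rotation": [0,0,0]},
  {"dp": [0,0,0],"rotation": [0,0,0]},
])

```text
clock: 17.52
position: [0.4725, -0.0321, 0.0888]
ee_rot: [[-0.278, -0.941, -0.193], [-0.051, -0.186, 0.981], [-0.959, 0.283, 0.004]]
wrist_force: [0.6, -0.3, -1.1]
width: 0.0168
```

```bash
python3 - <<'E'
from cv import *
now()
p,R=tgt(66,57,16.5); print(p)
plan(p,R,4)
E
python3 look.py 2
```

```text
t 17.52 rear [55.9  0.5 53.5] yaw/tilt/roll [ 0.12 16.58  0.14] z@42 57.6 top@62 55.8 F [ 0.6 -0.4 -1.1] M [ 0.01 -0.33  0.03] w 0.0168 q6 [ 0.24  0.62 -0.41  1.83  0.29  1.04  1.45]
[ 0.48234569 -0.03042556  0.08508935]
[{"dp": [0.02, -0.27, -0.01], "rotation": [0.0, 0.0, -0.0]}, {"dp": [0.02, -0.27, -0.01], "rotation": [0.0, 0.0, -0.0]}, {"dp": [0.02, -0.26, -0.0], "rotation": [0.1, 0.1, -0.0]}, {"dp": [0.01, -0.27, -0.01], "rotation": [0.0, 0.0, -0.1]}]
max 0.27 0.1
```

View pics/lk2.png

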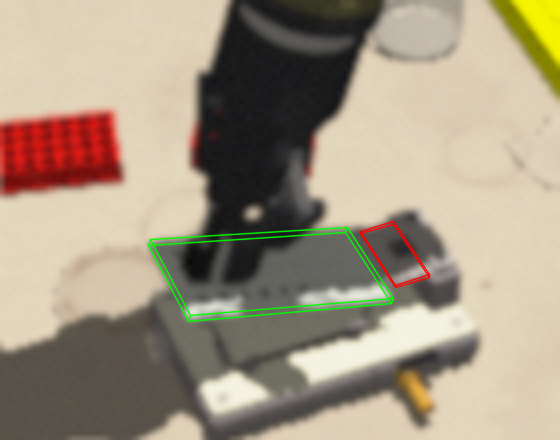

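Request:
jog_arm([
  {"dp": [0,-0.25,0],"rotation": [0,0,0]},
  {"dp": [0,-0.25,0],"rotation": [0,0,0]},
  {"dp": [0,-0.25,0],"rotation": [0,0,0]},
  {"dp": [0,-0.25,0],"rotation": [0,0,0]},
  {"dp": [0,0,0],"rotation": [0,0,0]},
])

```text
clock: 17.98
position: [0.4822, -0.0303, 0.0859]
ee_rot: [[-0.278, -0.941, -0.193], [-0.051, -0.186, 0.981], [-0.959, 0.283, 0.004]]
wrist_force: [0.4, -0.8, -2.1]
width: 0.0166
```

```bash
python3 - <<'E'
from cv import *
now()
p,R=tgt(76.5,57,16.5); print(p)
plan(p,R,5)
E
```

```text
t 17.98 rear [65.8  0.3 50.6] yaw/tilt/roll [ 0.11 16.59  0.12] z@42 57.7 top@62 55.9 F [ 0.2 -0.9 -2.1] M [ 0.04 -0.37 -0.02] w 0.0166 q6 [ 0.24  0.63 -0.41  1.81  0.29  1.05  1.45]
[ 0.49264926 -0.02840408  0.08197911]
[{"dp": [0.02, -0.23, -0.0], "rotation": [0.0, 0.0, -0.0]}, {"dp": [0.01, -0.23, -0.0], "rotation": [0.0, 0.0, -0.0]}, {"dp": [0.02, -0.22, -0.01], "rotation": [0.0, 0.0, -0.0]}, {"dp": [0.01, -0.23, -0.0], "rotation": [0.1, 0.0, -0.0]}, {"dp": [0.02, -0.22, -0.01], "rotation": [0.0, 0.1, -0.1]}]
max 0.23 0.1
```

Request:
jog_arm([
  {"dp": [0,-0.25,0],"rotation": [0,0,0]},
  {"dp": [0,-0.25,0],"rotation": [0,0,0]},
  {"dp": [0.1,-0.25,0],"rotation": [0,0,0]},
  {"dp": [0,-0.25,0],"rotation": [0,0,0]},
  {"dp": [0,-0.1,0],"rotation": [0,0,0]},
  {"dp": [0,0,0],"rotation": [0,0,0]},
])

```text
clock: 18.48
position: [0.4934, -0.0281, 0.0813]
ee_rot: [[-0.278, -0.941, -0.193], [-0.051, -0.186, 0.981], [-0.959, 0.283, 0.004]]
wrist_force: [0.1, -0.2, -1.7]
width: 0.0167
```

```bash
python3 - <<'E'
from cv import *
now()
E
python3 look.py 3
```

```text
t 18.48 rear [77.3  0.3 45.9] yaw/tilt/roll [ 0.11 16.6   0.12] z@42 56.5 top@62 54.7 F [ 0.  -0.2 -1.7] M [ 0.03 -0.28  0.03] w 0.0167 q6 [ 0.23  0.65 -0.41  1.78  0.29  1.06  1.44]
```

View pics/lk3.png

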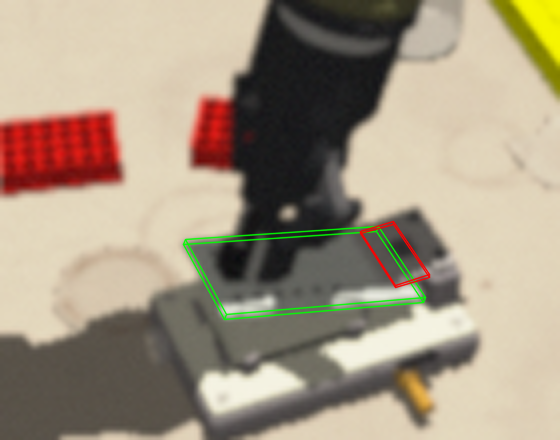

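```bash
python3 - <<'E'
from cv import *
p,R=tgt(76.8,56.3,8)
plan(p,R,8)
E
```

```text
[{"dp": [0.12, 0.02, -0.0], "rotation": [0.0, 0.0, -1.1]}, {"dp": [0.12, 0.03, -0.0], "rotation": [0.0, 0.0, -1.1]}, {"dp": [0.12, 0.03, -0.0], "rotation": [0.0, 0.0, -1.1]}, {"dp": [0.13, 0.03, -0.0], "rotation": [0.0, 0.0, -1.1]}, {"dp": [0.12, 0.03, -0.01], "rotation": [0.0, 0.0, -1.1]}, {"dp": [0.12, 0.03, -0.0], "rotation": [0.0, 0.0, -1.0]}, {"dp": [0.12, 0.04, -0.01], "rotation": [0.0, 0.1, -1.1]}, {"dp": [0.13, 0.04, -0.0], "rotation": [0.1, 0.0, -1.0]}]
max 0.13 1.1
```

Request:
jog_arm([
  {"dp": [0.12,0.02,0],"rotation": [0,0,-1.1]},
  {"dp": [0.12,0.03,0],"rotation": [0,0,-1.1]},
  {"dp": [0.12,0.03,0],"rotation": [0,0,-1.1]},
  {"dp": [0.12,0.03,0],"rotation": [0,0,-1.1]},
  {"dp": [0.12,0.03,0],"rotation": [0,0,-1.1]},
  {"dp": [0.12,0.03,0],"rotation": [0,0,-1.1]},
  {"dp": [0.1,0.03,0],"rotation": [0,0,-0.8]},
  {"dp": [0,0,0],"rotation": [0,0,0]},
])

```text
clock: 19.2
position: [0.4888, -0.0287, 0.0735]
ee_rot: [[-0.15, -0.97, -0.193], [-0.026, -0.192, 0.981], [-0.988, 0.152, 0.004]]
wrist_force: [-0.6, 0.2, -0.8]
width: 0.0167
```

```bash
python3 - <<'E'
from cv import *
now()
p,R=tgt(76.8,55.3,4)
plan(p,R,6)
E
```

```text
t 19.2 rear [76.5  0.6 51.1] yaw/tilt/roll [0.09 8.91 0.12] z@42 56.5 top@62 57.4 F [-0.6  0.3 -0.8] M [ 0.03 -0.15 -0.04] w 0.0167 q6 [ 0.26  0.59 -0.41  1.92  0.31  0.85  1.43]
[{"dp": [0.11, 0.0, -0.01], "rotation": [0.0, 0.0, -0.8]}, {"dp": [0.11, 0.01, -0.01], "rotation": [0.0, 0.0, -0.8]}, {"dp": [0.11, 0.01, -0.01], "rotation": [0.0, 0.0, -0.8]}, {"dp": [0.12, 0.01, -0.0], "rotation": [0.0, 0.0, -0.8]}, {"dp": [0.11, 0.01, -0.01], "rotation": [0.0, 0.1, -0.9]}, {"dp": [0.12, 0.01, -0.0], "rotation": [0.1, 0.0, -0.8]}]
max 0.12 0.9
```

Request:
jog_arm([
  {"dp": [0.12,0,0],"rotation": [0,0,-0.7]},
  {"dp": [0.12,0,0],"rotation": [0,0,-0.8]},
  {"dp": [0.12,0,0],"rotation": [0,0,-0.8]},
  {"dp": [0.12,0,0],"rotation": [0,0,-0.8]},
  {"dp": [0.1,0,0],"rotation": [0,0,-0.6]},
])

```text
clock: 19.62
position: [0.4886, -0.0287, 0.0675]
ee_rot: [[-0.082, -0.978, -0.193], [-0.012, -0.193, 0.981], [-0.997, 0.083, 0.004]]
wrist_force: [-0.8, -0.0, 0.5]
width: 0.0166
```

```bash
python3 - <<'E'
from cv import *
now()
p,R=tgt(76.8,54,0)
plan(p,R,6)
E
```

```text
t 19.62 rear [77.6  0.6 51.9] yaw/tilt/roll [0.09 4.92 0.11] z@42 55.0 top@62 57.3 F [-0.8  0.1  0.5] M [-0.04 -0.05 -0.  ] w 0.0166 q6 [ 0.27  0.57 -0.41  1.98  0.33  0.74  1.42]
[{"dp": [0.11, 0.02, -0.01], "rotation": [0.0, 0.0, -0.8]}, {"dp": [0.11, 0.02, -0.01], "rotation": [0.0, 0.0, -0.8]}, {"dp": [0.11, 0.02, -0.01], "rotation": [0.0, 0.0, -0.8]}, {"dp": [0.11, 0.03, -0.01], "rotation": [0.0, 0.0, -0.8]}, {"dp": [0.11, 0.03, -0.0], "rotation": [0.0, 0.1, -0.9]}, {"dp": [0.11, 0.02, -0.01], "rotation": [0.1, 0.0, -0.8]}]
max 0.11 0.9
```

Request:
jog_arm([
  {"dp": [0.13,0.02,0],"rotation": [0,0,-0.8]},
  {"dp": [0.13,0.02,0],"rotation": [0,0,-0.8]},
  {"dp": [0.14,0.02,0],"rotation": [0,0,-0.8]},
])

```text
clock: 19.87
position: [0.4882, -0.0288, 0.0637]
ee_rot: [[-0.036, -0.98, -0.193], [-0.004, -0.193, 0.981], [-0.999, 0.036, 0.004]]
wrist_force: [0.1, -0.2, 1.1]
width: 0.0168
```

```bash
python3 - <<'E'
from cv import *
now()
p,R=tgt(76.8,53.5,0)
plan(p,R,4)
E
```

```text
t 19.87 rear [77.8  0.6 52.8] yaw/tilt/roll [0.08 2.24 0.1 ] z@42 54.2 top@62 57.4 F [ 0.1 -0.2  1.1] M [-0.14 -0.06  0.01] w 0.0168 q6 [ 0.28  0.55 -0.41  2.03  0.35  0.66  1.41]
[{"dp": [0.08, 0.03, -0.01], "rotation": [0.0, 0.0, -0.6]}, {"dp": [0.08, 0.03, -0.01], "rotation": [0.0, 0.0, -0.5]}, {"dp": [0.08, 0.03, -0.01], "rotation": [0.0, 0.1, -0.6]}, {"dp": [0.08, 0.04, -0.02], "rotation": [0.1, 0.0, -0.5]}]
max 0.08 0.6
```

```bash
python3 look.py 4; python3 - <<'E'
import cv2
a=cv2.imread('pics/raw_4_side.png')[225:315,280:375]; cv2.imwrite('pics/lk4b.png',cv2.resize(a,None,fx=7,fy=6.6,interpolation=2))
E
```

```text
(no output)
```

View pics/lk4.png

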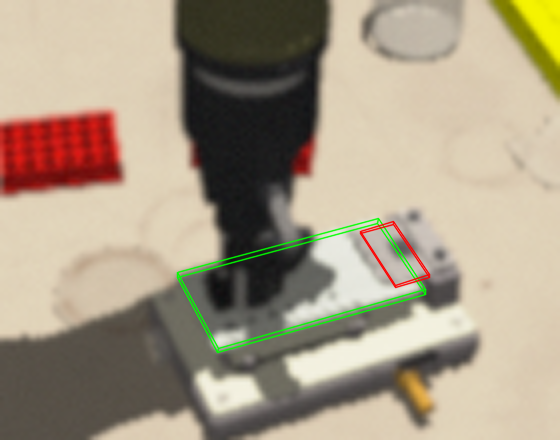

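View pics/lk4b.png

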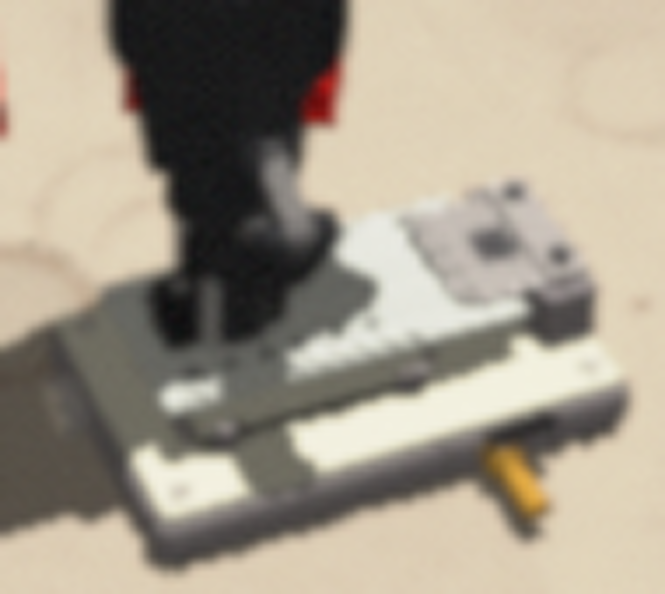

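Request:
jog_arm([
  {"dp": [0.1,0.02,0],"rotation": [0,0,-0.6]},
  {"dp": [0.12,0.02,0],"rotation": [0,0,-0.6]},
  {"dp": [0.12,0.02,0],"rotation": [0,0,-0.6]},
])

```text
clock: 20.17
position: [0.4878, -0.0289, 0.0606]
ee_rot: [[-0.001, -0.981, -0.194], [0.003, -0.194, 0.981], [-1.0, 0.0, 0.003]]
wrist_force: [-2.3, -1.2, 4.2]
width: 0.0167
```

```bash
python3 - <<'E'
from cv import *
now()
E
```

```text
t 20.17 rear [77.7  0.6 53.2] yaw/tilt/roll [0.07 0.18 0.08] z@42 53.3 top@62 57.3 F [-2.5 -0.8  4.2] M [-0.11  0.13  0.01] w 0.0167 q6 [ 0.28  0.54 -0.4   2.06  0.36  0.6   1.4 ]
```

Request:
jog_arm([
  {"dp": [0.1,0,0],"rotation": [0,0,0]},
  {"dp": [0.12,0,0],"rotation": [0,0,0]},
  {"dp": [0.12,0,0],"rotation": [0,0,0]},
])

```text
clock: 20.42
position: [0.4877, -0.0289, 0.0585]
ee_rot: [[0.002, -0.981, -0.194], [0.002, -0.194, 0.981], [-1.0, -0.002, 0.002]]
wrist_force: [-6.4, -0.1, 23.6]
width: 0.0166
```

```bash
python3 - <<'E'
from cv import *
now()
E
```

```text
t 20.42 rear [77.6  0.6 51.4] yaw/tilt/roll [0.07 0.04 0.01] z@42 51.4 top@62 55.4 F [-6.3  1.1 23.6] M [0.01 1.21 0.01] w 0.0166 q6 [ 0.28  0.55 -0.4   2.07  0.36  0.59  1.4 ]
```

```bash
python3 look.py 5; python3 - <<'E'
from cv import *
now()
c=snap('top','top_f.png'); W=cloud(c); now()
c2=camera('side'); W2=cloud(c2)
a=cv2.imread('pics/raw_5_side.png')[225:315,280:375]; a=cv2.resize(a,(400,400),interpolation=2)
b=cv2.imread('pics/top_f.png')[180:290,280:390]; b=cv2.resize(b,(400,400),interpolation=2)
cv2.imwrite('pics/lk5b.png',np.hstack([a,b]))
# heights in manifold frame
for n,w_ in (('top',W),('side',W2)):
    Q=(w_-M)@Rz(YAW)*1000
    for x0,x1,y0,y1 in [(-60,-50,-25,25),(-5,20,-25,25),(20,40,-25,25),(42,58,-25,25),(64,80,-22,22)]:
        m=(Q[...,0]>x0)&(Q[...,0]<x1)&(Q[...,1]>y0)&(Q[...,1]<y1)&(Q[...,2]>45)&(Q[...,2]<68)
        print(n,x0,x1,m.sum(),np.nanmedian(Q[m][:,2]) if m.any() else None)
now()
for n in ('top','side'):
  for t in ('cover','cover_rear','leaf_lip','cover_grip'):
    c=camera(n)
    for d in landmark_of(t,n)[:1]: print(n,t,round(d['p'],2),((w(c,d['xyz'])-M)@Rz(YAW)*1000).round(1))
E
```

```text
t 20.47 rear [77.7  0.6 51.6] yaw/tilt/roll [ 0.08  0.03 -0.  ] z@42 51.6 top@62 55.6 F [-3.7  1.  16.3] M [-0.05  0.84 -0.01] w 0.0167 q6 [ 0.28  0.55 -0.4   2.07  0.36  0.59  1.4 ]
t 20.52 rear [77.7  0.6 51.6] yaw/tilt/roll [ 0.08  0.03 -0.  ] z@42 51.7 top@62 55.6 F [-3.7  0.4 14.8] M [0.01 0.76 0.  ] w 0.017 q6 [ 0.28  0.55 -0.4   2.07  0.36  0.59  1.4 ]
top -60 -50 2 60.07982053789944
top -5 20 0 None
top 20 40 0 None
top 42 58 0 None
top 64 80 76 60.54443422358935
side -60 -50 42 55.491975431502894
side -5 20 105 55.560260467121836
side 20 40 118 55.40258098888769
side 42 58 116 55.89241363676983
side 64 80 84 59.156572813710625
t 20.57 rear [77.7  0.6 51.6] yaw/tilt/roll [ 0.08  0.03 -0.  ] z@42 51.7 top@62 55.6 F [-3.5  0.7 14.3] M [-0.05  0.75 -0.03] w 0.0167 q6 [ 0.28  0.55 -0.4   2.07  0.36  0.59  1.4 ]
top leaf_lip 0.7 [60.6 -0.9 60.9]
side cover 0.67 [ 9.4 -0.5 55.7]
side cover_rear 0.66 [75.7 -0.1 53.5]
side leaf_lip 0.77 [61.2 -0.6 53.5]
side cover_grip 0.56 [-22.7  -1.9  66.3]
```

View pics/lk5.png

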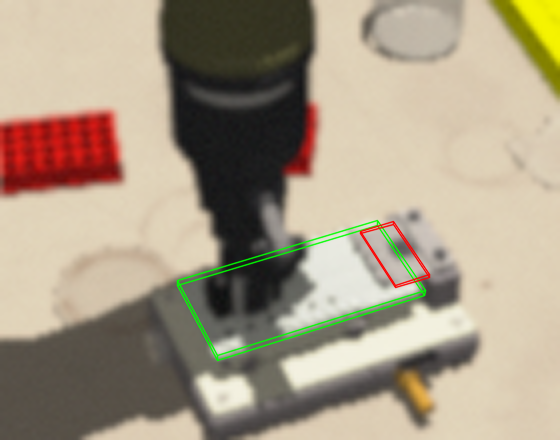

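View pics/lk5b.png

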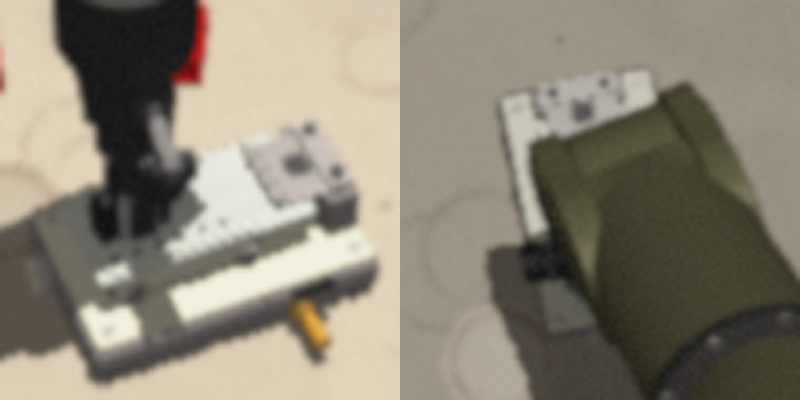

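Request:
jog_arm([
  {"dp": [0.12,0,0],"rotation": [0,0,0]},
  {"dp": [0.14,0,0],"rotation": [0,0,0]},
])

```text
clock: 21.53
position: [0.4877, -0.029, 0.0585]
ee_rot: [[0.004, -0.981, -0.194], [0.001, -0.194, 0.981], [-1.0, -0.004, -0.0]]
wrist_force: [-6.2, -0.2, 25.2]
width: 0.0165
```

```bash
python3 - <<'E'
from cv import *
for i in range(12):
    c=camera('side')
    if i%3==2: now()
Q=(cloud(c)-M)@Rz(YAW)*1000
for x0,x1,y0,y1 in [(-60,-50,-25,25),(-60,-48,-25,0),(-5,20,-25,-10),(-5,20,10,25),(42,58,-25,0),(42,58,0,25),(64,80,-22,22)]:
    m=(Q[...,0]>x0)&(Q[...,0]<x1)&(Q[...,1]>y0)&(Q[...,1]<y1)&(Q[...,2]>45)&(Q[...,2]<68)
    print(x0,x1,y0,y1,m.sum(),np.nanmedian(Q[m][:,2]) if m.any() else None)
E
```

```text
t 21.68 rear [77.6  0.6 51.6] yaw/tilt/roll [ 0.09 -0.05 -0.11] z@42 51.6 top@62 55.6 F [-5.7  0.7 22. ] M [0.06 1.21 0.05] w 0.0168 q6 [ 0.28  0.54 -0.39  2.07  0.37  0.59  1.39]
t 21.83 rear [77.7  0.6 51.6] yaw/tilt/roll [ 0.08 -0.05 -0.11] z@42 51.6 top@62 55.6 F [-5.9  1.1 21.5] M [0.03 1.2  0.04] w 0.0168 q6 [ 0.28  0.54 -0.39  2.07  0.37  0.59  1.39]
t 21.98 rear [77.6  0.6 51.6] yaw/tilt/roll [ 0.08 -0.05 -0.11] z@42 51.6 top@62 55.6 F [-5.4  0.8 21.9] M [ 0.    1.18 -0.  ] w 0.0169 q6 [ 0.28  0.54 -0.39  2.07  0.37  0.59  1.39]
t 22.13 rear [77.6  0.6 51.6] yaw/tilt/roll [ 0.09 -0.05 -0.11] z@42 51.6 top@62 55.6 F [-5.4  1.1 21.7] M [ 0.04  1.2  -0.01] w 0.0168 q6 [ 0.28  0.54 -0.39  2.07  0.37  0.59  1.39]
-60 -50 -25 25 42 54.994747989931156
-60 -48 -25 0 27 54.75801480338072
-5 20 -25 -10 48 55.71028094300479
-5 20 10 25 7 54.86139299661693
42 58 -25 0 58 56.35391904859064
42 58 0 25 54 55.81270263088534
64 80 -22 22 96 58.74169660634199
```

```bash
python3 -c "
from cv import *
ctrl.hand_in(); now()"
```

```text
the job is handed in; nothing more can be done
the job is handed in; nothing more can be done
```

The white plate is on the seal between its guide fingers and released. The cover is tucked under the spring leaf, lowered flat, and the arm is still pressing it down. I handed the job in at about 22 s on the robot's clock; no verdict is reported.

**Plate:** after release its top measured 56.4 mm from the top camera (nominal 56). It was square to within about half a degree. The side camera read 54.3 mm with part of the plate hidden by the arm.

**Cover insertion:** it went in dipped about 16.5°, with no contact force to speak of. I then levered it flat, pressing the seal down as it came level. The arm's pose puts the rear edge at x about 77.6 mm and y about 0.6 mm; the side-camera network gave 75.7 mm. Both are within the 68–84 mm range.

**Final hold:**
- **Push:** it held steady at about 22 N, against 13.5 N for a fully pressed seal.
- **Cover level:** the cover top measured 55–56 mm along its length, matching a fully squeezed seal. The readings were a little lower at the front than the rear (about 1.4 mm), which I put down to depth noise because the tool's own tilt is 0.05°.
- **Leaf:** it measured 58.7–59.2 mm from the side, against 59.5 mm at rest, and 60.5 mm from the top camera. I could not measure its angle directly, but nothing suggests it was pried up.

**Open points:**
- The two cameras disagree by about 2 mm in x, which is the calibration error stated for them.
- While I lowered the cover, the push stayed a few newtons below what its height should have needed. It came up as expected once the cover was pressed home.
- I never reached for the beaker, bottle or tape roll, but I did not check them again at the end.

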